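# Sort the stripped air-tool parts into their specimen bins

## Task

Sort the four loose air-tool parts (large bearing, small bearing, piston, valve block) into the blue bins: each goes into the bin whose screwed-down specimen is the same kind and size of part. Set each one down gently, not dropped, so that it rests flat on the floor of its bin beside the specimen and the same way up as now (the piston standing), and leave the socket and the grease tin standing where they are.

Things in the scene. Friction and masses are not known exactly. Their poses are not given: they have to be found in the camera images.
- large_bearing_center (a point): large ball bearing, steel ring with black seals, 55 mm outside, 30 mm bore, 13 mm high, lying flat on the bench; 0.12 kg. This point is its centre, half-way up (6.5 mm above its underside); z is up
- small_bearing_center (a point): small ball bearing, steel ring with black seals, 35 mm outside, 15 mm bore, 11 mm high, lying flat on the bench; 0.045 kg. This point is its centre, half-way up (5.5 mm above its underside); z is up
- piston_center (a point): air-tool piston, standing upright: aluminium cylinder 40 mm in diameter and 34 mm high with two thin black rings round it, and on top of it a steel stub 20 mm in diameter and 16 mm high (50 mm in all); 0.12 kg. This point is its centre, half-way up (25 mm above its underside); z is up
- valve_block_center (a point): aluminium valve block, 60 mm along its x, 30 mm along its y, 28 mm high, lying flat with three small black ports in its top; 0.13 kg. This point is its centre, half-way up (14 mm above its underside); z is up
- bin_large_bearing_spot (a point): open blue bin fixed to the bench, 150 (its x) x 130 (y) mm, walls 30 high and 4 thick, floor 4 thick; a large bearing like the loose one, same way up, is screwed down as specimen 71 mm along +x from this point (the far half). This point: on the floor's upper face, middle of the free half nearer the robot; free floor 40 mm either way along x, 61 along y; z up. The bins differ only in the specimen
- bin_small_bearing_spot (a point): open blue bin fixed to the bench, 150 (its x) x 130 (y) mm, walls 30 high and 4 thick, floor 4 thick; a small bearing like the loose one, same way up, is screwed down as specimen 71 mm along +x from this point (the far half). This point: on the floor's upper face, middle of the free half nearer the robot; free floor 40 mm either way along x, 61 along y; z up. The bins differ only in the specimen
- bin_piston_spot (a point): open blue bin fixed to the bench, 150 (its x) x 130 (y) mm, walls 30 high and 4 thick, floor 4 thick; a piston like the loose one, same way up, is screwed down as specimen 71 mm along +x from this point (the far half). This point: on the floor's upper face, middle of the free half nearer the robot; free floor 40 mm either way along x, 61 along y; z up. The bins differ only in the specimen
- bin_valve_block_spot (a point): open blue bin fixed to the bench, 150 (its x) x 130 (y) mm, walls 30 high and 4 thick, floor 4 thick; a valve block like the loose one, same way up, is screwed down as specimen 71 mm along +x from this point (the far half). This point: on the floor's upper face, middle of the free half nearer the robot; free floor 40 mm either way along x, 61 along y; z up. The bins differ only in the specimen
- socket_center (a point): a loose dark steel socket standing among the parts, 28 mm in diameter, 38 mm high; belongs in no bin, stays where it is. This point is its centre, half-way up
- grease_tin_center (a point): a loose closed tin with a white lid standing among the parts, 54 mm in diameter, 42 mm high; belongs in no bin, stays where it is. This point is its centre, half-way up
There are look-alikes about, which are no part of the job. What is shaped like the part that bears small_bearing_center but orange is not meant. Leave any green look-alike of the part that bears large_bearing_center alone.

How it is judged:
At the end, for the whole second after the job is handed in: Each of the four parts lies in the bin with the specimen of its kind, within the walls, its underside on the bin floor (height within 4 mm; piston and block within 0.12 rad of upright), at rest and released; the socket and the grease tin stand upright within 30 mm of where they began (x of large_bearing_center in the frame of bin_large_bearing_spot between -0.045 and 0.1 m and y of large_bearing_center in the frame of bin_large_bearing_spot between -0.061 and 0.061 m and z of large_bearing_center in the frame of bin_large_bearing_spot between 0.0025 and 0.0105 m and linear speed of each of large_bearing, small_bearing, piston, valve_block below 0.02 m/s and contact force between each of large_bearing, small_bearing, piston, valve_block and the fingers below 0.05 N and x of small_bearing_center in the frame of bin_small_bearing_spot between -0.045 and 0.1 m and y of small_bearing_center in the frame of bin_small_bearing_spot between -0.061 and 0.061 m and z of small_bearing_center in the frame of bin_small_bearing_spot between 0.0015 and 0.0095 m and x of piston_center in the frame of bin_piston_spot between -0.045 and 0.1 m and y of piston_center in the frame of bin_piston_spot between -0.061 and 0.061 m and z of piston_center in the frame of bin_piston_spot between 0.021 and 0.029 m and angle between each of piston_center, valve_block_center's own z axis and vertical below 0.12 rad and x of valve_block_center in the frame of bin_valve_block_spot between -0.045 and 0.1 m and y of valve_block_center in the frame of bin_valve_block_spot between -0.061 and 0.061 m and z of valve_block_center in the frame of bin_valve_block_spot between 0.01 and 0.018 m and distance of each of socket_center, grease_tin_center from where it was at the start of the episode below 0.03 m and angle between each of socket_center, grease_tin_center's own z axis and vertical below 0.3 rad); the robot touches nothing.
It fails at once if the socket is pushed more than 30 mm from its place or knocked over (distance of socket_center from where it was at the start of the episode above 0.03 m or angle between socket_center's own z axis and vertical above 0.5 rad).
It fails at once if the grease tin is pushed more than 30 mm from its place or knocked over (distance of grease_tin_center from where it was at the start of the episode above 0.03 m or angle between grease_tin_center's own z axis and vertical above 0.5 rad).
It fails at once if a part is dropped (free fall of more than about 25 mm) or thrown ((contact force between large_bearing and anything else below 0.01 N and linear speed of large_bearing above 0.7 m/s) or (contact force between small_bearing and anything else below 0.01 N and linear speed of small_bearing above 0.7 m/s) or (contact force between piston and anything else below 0.01 N and linear speed of piston above 0.7 m/s) or (contact force between valve_block and anything else below 0.01 N and linear speed of valve_block above 0.7 m/s)).
It also fails if it takes over 99 s, if anything falls off the work surface, if the arm or the gripper's body presses on something with over 40 N, if the wrist force passes 120 N, or if a joint passes its speed limit or range.

## Robot

A 6-joint arm with a two-finger parallel gripper is mounted at the origin on the work surface. World frame = base frame: x ahead of the robot, y to its left, z up, the work surface at z = 0. Lengths are in m, angles in rad, forces in N, time in s.
With the tool pointing down it reaches from about 0.35 to 0.975 m from the base axis. Payload 4.9 kg.
Tool frame: the origin (TCP) lies on the centre line of the jaws, within the pads' length; the fingertips stand 14 mm ahead of it and the grasp point (between the pads) lies 5 mm behind it; z points along the fingers, y is the line along which they close (so a half turn about z gives the same grasp; the last joint's range is limited). The gripper opens to 85 mm and grips with 20 to 120 N. Pads are 22 mm wide; open, the fingers measure 114 mm over their backs; the gripper's body (76 mm by 85 mm) begins 54 mm behind the grasp point. The pads swing forward as they close: fully open they stand 13 mm farther back than shut.
Start: joints at [-1.324, 0.053, 1.613, -0, 1.476, -0.119], TCP at [0.224, -0.584, 0.245] pointing down, gripper open.
Joint ranges: [-3.01, 3.01], [-1.01, 2.22], [0.06, 2.58], [-1.02, 4.17], [0.09, 2.62], [-3.14, 3.14]. Speed limits (rad/s): [2.57, 2.57, 3.14, 3.14, 3.14, 3.14].

## Interface

Orientations are given as a unit quaternion [w, x, y, z].
In Python, from plant import * gives the robot as it stands.
- The arm moves only by the tool send_rows, never from a script. Its argument "steps" is a list of rows, each an object with "translation": the shift along the tool's x, y, z in cm, a list of three; "delta_rot": the turn, a rotation vector about the tool's x, y, z in rad, a list of three; "jaw": the finger opening in cm, from 0 to 8.54. In form: [{"translation": [dx, dy, dz], "delta_rot": [rx, ry, rz], "jaw": jaw}, ...]. A call has exactly 8 rows; each row is the pose to reach, as a shift and turn from the pose commanded when the call began, along the tool's axes at that moment; what a row does not reach only later rows make up. A row lasts 1/10 s, in which the tool goes at most 50 mm and 8.59 degrees, less where a joint would pass 70% of its speed; a pose out of reach is approached as far as the arm can. A call with a gripper value outside its range is refused whole. The fingers move at their own pace and stop on an object; the grip force is fixed at half the most. Time passes only in rows, so rows that repeat a pose let the fingers close, or fill a call up. It gives the time, the measured TCP pose, the force, the opening and the grip force at its end, in the units of the state.
- state(): the state, without advancing time (a new reading comes with each control period).
- grab_frame(name): name is "scene" or "top" or "wrist"; returns a dict with "pixels" (480x640x3 uint8, blue, green, red), "range_z" (480x640 float32, m along the optical axis (not along the pixel's ray), 0 where there is no reading), "fx", "fy", "cx", "cy" (pixels), "dist" ([k1, k2, p1, p2, k3] as OpenCV has them; the pictures are not rectified), "rvec" (rotation vector, rad) and "tvec" (3), from world to camera coordinates, as OpenCV has them. Camera axes: x right, y down, z forward; pixel columns grow to the right and rows downward; lengths in m; the calibration is good to about 2 mm. A picture is of the moment at which its call begins.
- job_done(): hands the job in; it is judged then, once.
The state is a dict: "time": time; "joint_pos": joint angles; "joint_vel": joint speeds; "joint_efforts": joint torques, N m; "tool_pos": TCP position; "tool_rot": TCP orientation; "contact_force": force on the tool from outside, world axes, zero at the start; "ft_torque": the same for the moment, N m; "gripper_width": opening from 0.0 (shut) to 1.0 (fully open); "grasp_force": force on a finger pad.
Only numpy, scipy, OpenCV 4.12 (cv2) and the standard library are available. Lean on these libraries where they do the work, as an engineer would, in place of code of your own. Each camera call takes 0.05 s, during which the arm holds its last target. There are 200 camera calls.

## Working session

There is one attempt and no reset: what is moved stays moved. The work goes in short steps, Python scripts to look and compute and a tool call to move; the robot and the scene stay as the last step left them, time stands still between calls to the robot, and variables do not carry over. Pictures are saved under pics/ and viewed, at most 14 in all, crops included, and the job is handed in when it is done.

Besides the shell and the picture viewer there is one more tool, called after "Call:" in YAML: its name, and indented under it one key for each argument. send_rows: Moves the arm, as the interface text tells. Its arguments: {"type":"object","properties":{"steps":{"type":"array","items":{"type":"object","properties":{"translation":{"type":"array","items":{"type":"number"}},"delta_rot":{"type":"array","items":{"type":"number"}},"jaw":{"type":"number"}}}}},"required":["steps"]}

```bash
mkdir -p pics; cat > h.py <<'E'
from plant import *
import numpy as np, cv2
def cam(n):
    f=grab_frame(n); f['K']=np.array([[f['fx'],0,f['cx']],[0,f['fy'],f['cy']],[0,0,1]]); f['R']=cv2.Rodrigues(np.array(f['rvec'],float))[0]; f['t']=np.array(f['tvec'],float).ravel(); f['d']=np.array(f['dist'],float); return f
def ray(f,uv):
    n=cv2.undistortPoints(np.array(uv,float).reshape(-1,1,2),f['K'],f['d']).reshape(-1,2)
    d=np.c_[n,np.ones(len(n))]@f['R']; return -f['R'].T@f['t'],d
def onz(f,uv,z):
    c,d=ray(f,uv); return c+d*((z-c[2])/d[:,2])[:,None]
def bydepth(f,uv):
    uv=np.array(uv).reshape(-1,2); c,d=ray(f,uv); return c+d*f['range_z'][uv[:,1].astype(int),uv[:,0].astype(int)][:,None]
E
python3 - <<'E'
from h import *
import pickle
for n in('top','scene'):
    f=cam(n); cv2.imwrite(f'pics/{n}0.png',f['pixels']); pickle.dump(f,open(n+'.pkl','wb')); print(n,-f['R'].T@f['t'],f['fx'])
s=state();print(s)
E
```

```text
top [ 0.32413916 -0.00929299  1.24907624] 560.3176687202355
scene [0.94453282 0.4834883  0.76758346] 574.5440993008019
{'time': 0.1, 'joint_pos': array([-1.32400590e+00,  5.33222076e-02,  1.61417774e+00, -1.26458352e-05,
        1.47601303e+00, -1.18991261e-01]), 'joint_vel': array([ 0.00127221, -0.00025026, -0.00218764,  0.00115371, -0.00174893,
       -0.00079487]), 'joint_efforts': array([ 5.61167981e-04, -3.94904423e+01, -3.71362424e+01, -8.43607040e-05,
        3.93456707e-03,  3.85111070e-05]), 'tool_pos': array([ 0.22341663, -0.58311472,  0.24415392]), 'tool_rot': array([-9.57800805e-04,  9.83321472e-01,  1.81873472e-01, -6.75933409e-05]), 'contact_force': array([-0.00124993, -0.34528563,  0.01126273]), 'ft_torque': array([ 0.00358516, -0.03005326,  0.02721359]), 'grasp_force': 0.0, 'gripper_width': 0.9972809199624937}
```

View pics/top0.png

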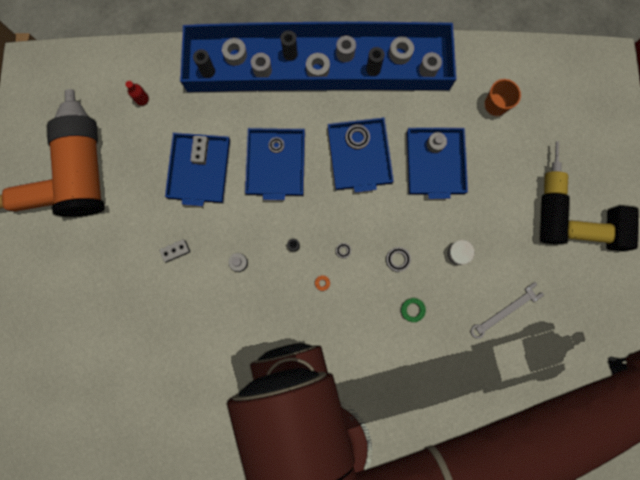

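View pics/scene0.png

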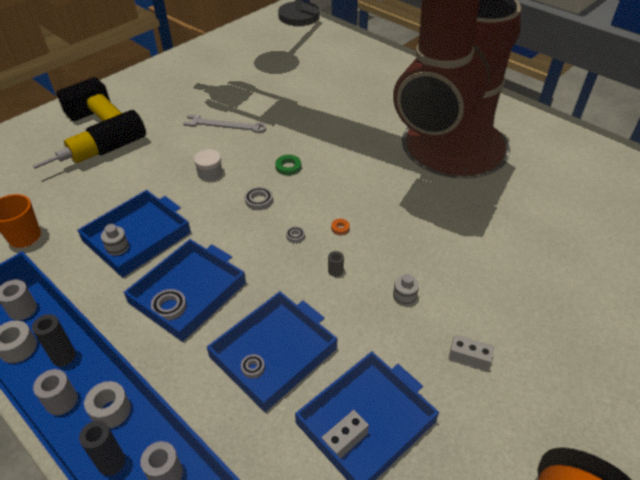

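The top view shows, left to right: block (175,250), piston (238,262), socket (293,245), small bearing (343,250), large bearing (398,259) and tin (461,252). Above them are the bins for block (197,170), small bearing (275,162), large bearing (360,155) and piston (437,160). The orange ring (322,283) and green ring (413,310) are the look-alikes. The scene view agrees.

```bash
cat > m.py <<'E'
from h import *
import pickle
T=pickle.load(open('top.pkl','rb')); S=pickle.load(open('scene.pkl','rb'))
def hmap(f):
    v,u=np.mgrid[0:480,0:640]; c,d=ray(f,np.c_[u.ravel(),v.ravel()]); return (c+d*f['range_z'].reshape(-1,1)).reshape(480,640,3)
H={'T':hmap(T),'S':hmap(S)}
tp=dict(block=(175,250),piston=(238,262),socket=(293,245),small=(343,250),large=(398,259),tin=(461,252))
sp=dict(block=(471,352),piston=(406,289),socket=(336,263),small=(296,234),large=(259,198),tin=(208,164))
P={}
for k in tp:
    out=[]
    for f,n,p in((T,'T',tp[k]),(S,'S',sp[k])):
        u,v=p; w=24 if n=='T' else 32
        m=np.zeros((480,640),np.uint8); m[v-w:v+w,u-w:u+w]=H[n][v-w:v+w,u-w:u+w,2]>.005
        nl,l,st,ce=cv2.connectedComponentsWithStats(m)
        b=1+np.argmin(np.hypot(*(ce[1:]-p).T)); q=H[n][l==b]
        zt=np.percentile(q[:,2],92); top=q[q[:,2]>zt-.005]
        cs=max(cv2.findContours((l==b).astype(np.uint8),0,1)[0],key=cv2.contourArea)
        (a,bb),_=cv2.minEnclosingCircle(cs)
        out.append((n,round(zt,4),q[:,:2].min(0).round(3),q[:,:2].max(0).round(3),top[:,:2].mean(0).round(4)))
        if n=='T':
            print(k,'circle',onz(f,[(a,bb)],zt)[0].round(4))
            if k=='block':
                bx=cv2.minAreaRect(top[:,:2].astype(np.float32)*1000);print(bx)
    for o in out:print('  ',*o)
hsv=cv2.cvtColor(T['pixels'],cv2.COLOR_BGR2HSV)
blue=cv2.inRange(hsv,(100,120,40),(130,255,255))
for k,(u,v) in dict(block=(197,170),small=(275,162),large=(360,155),piston=(437,160)).items():
    cs=[c for c in cv2.findContours(blue,cv2.RETR_EXTERNAL,1)[0] if cv2.pointPolygonTest(c,(u,v),True)>-5 and cv2.contourArea(c)>1500]
    m=np.zeros((480,640),np.uint8);cv2.drawContours(m,cs,-1,255,-1)
    m=cv2.morphologyEx(m,cv2.MORPH_OPEN,np.ones((41,41)) if 0 else cv2.getStructuringElement(cv2.MORPH_ELLIPSE,(35,35)))
    c=max(cv2.findContours(m,0,1)[0],key=cv2.contourArea).reshape(-1,2)
    w=onz(T,c,.03)[:,:2]
    (cx,cy),(a,b),th=cv2.minAreaRect((w*1000).astype(np.float32))
    # yaw: axis closest to world x
    yaw=(th+45)%90-45
    R=np.array([np.cos(np.radians(yaw)),np.sin(np.radians(yaw))])
    spot=np.array([cx,cy])/1000-R*.0355
    r=H['T'];fl=r[v-10:v+30,u-15:u+15,2]
    print('bin',k,(cx,cy),(a,b),yaw,'spot',spot.round(4),'floor z',np.median(fl).round(4), np.median(H['S'][...,2][(np.hypot(H['S'][...,0]-spot[0],H['S'][...,1]-spot[1])<.02)]).round(4))
E
python3 m.py
```

```text
block circle [0.4383 0.3179 0.0314]
((399.0655822753906, 167.44871520996094), (380.15374755859375, 53.754249572753906), 75.07472229003906)
   T 0.0314 [ 0.324 -0.009] [0.463 0.355] [0.4377 0.3166]
   S 0.028 [0.414 0.289] [0.945 0.483] [0.4447 0.3232]
piston circle [0.4108 0.1739 0.0514]
   T 0.0514 [ 0.324 -0.009] [0.435 0.203] [0.4115 0.174 ]
   S 0.0489 [0.392 0.158] [0.945 0.483] [0.4221 0.1834]
socket circle [0.4487 0.0545 0.0405]
   T 0.0405 [0.437 0.041] [0.465 0.071] [0.45   0.0551]
   S 0.0379 [0.435 0.041] [0.945 0.483] [0.4577 0.062 ]
small circle [ 0.4401 -0.0545  0.0141]
   T 0.0141 [ 0.324 -0.071] [ 0.456 -0.009] [ 0.4361 -0.0537]
   S 0.0116 [ 0.421 -0.073] [0.945 0.483] [ 0.4471 -0.0465]
large circle [ 0.4176 -0.1777  0.0165]
   T 0.0165 [ 0.324 -0.205] [ 0.446 -0.009] [ 0.4177 -0.1753]
   S 0.0136 [ 0.39  -0.206] [0.945 0.483] [ 0.4206 -0.1742]
tin circle [ 0.4319 -0.3088  0.0454]
   T 0.0454 [ 0.324 -0.339] [ 0.462 -0.009] [ 0.4312 -0.3121]
   S 0.0423 [ 0.404 -0.342] [0.945 0.483] [ 0.4385 -0.3011]
bin block (589.7433471679688, 275.2627258300781) (129.74356079101562, 94.25426483154297) -9.019744873046875 spot [0.5547 0.2808] floor z 0.005 0.0188
bin small (633.8348999023438, 95.38066101074219) (125.90509796142578, 158.5900115966797) -0.6728897094726562 spot [0.5983 0.0958] floor z 0.0045 0.0023
bin large (651.1552124023438, -94.75651550292969) (159.25125122070312, 128.01010131835938) 7.312427997589111 spot [ 0.6159 -0.0993] floor z 0.0046 0.0028
bin piston (634.3448486328125, -266.99261474609375) (129.4748992919922, 161.85107421875) -1.6474533081054688 spot [ 0.5989 -0.266 ] floor z 0.0046 0.0032
```

```bash
cat > go.py <<'E'
import sys
from h import *
from scipy.spatial.transform import Rotation as R
s=state(); q=s['tool_rot']; r=R.from_quat([q[1],q[2],q[3],q[0]])
print('t',round(s['time'],2),'pos',s['tool_pos'].round(4),'w',round(s['gripper_width'],3),'gf',round(s['grasp_force'],1),'F',s['contact_force'].round(1))
a=list(map(float,sys.argv[1:]))
for i in range(0,len(a),4):
    x,y,z,yaw=a[i:i+4]
    rt=R.from_euler('z',yaw,degrees=True)*R.from_euler('x',180,degrees=True)
    print('cm',(r.inv().apply(np.array([x,y,z])-s['tool_pos'])*100).round(2),'rot',(r.inv()*rt).as_rotvec().round(3))
E
python3 go.py .4176 -.1777 .2 7.3; python3 - <<'E'
from m import *
w=onz(T,[(173,133),(228,137),(222,203),(167,198)],.03); c=w.mean(0); print(w,c)
E
```

```text
t 0.1 pos [ 0.2234 -0.5831  0.2442] w 0.997 gf 0.0 F [-0.  -0.3  0. ]
cm [ 32.63 -30.91   4.48] rot [-0.002  0.     0.238]
block circle [0.4383 0.3179 0.0314]
((399.0655822753906, 167.44871520996094), (380.15374755859375, 53.754249572753906), 75.07472229003906)
   T 0.0314 [ 0.324 -0.009] [0.463 0.355] [0.4377 0.3166]
   S 0.028 [0.414 0.289] [0.945 0.483] [0.4447 0.3232]
piston circle [0.4108 0.1739 0.0514]
   T 0.0514 [ 0.324 -0.009] [0.435 0.203] [0.4115 0.174 ]
   S 0.0489 [0.392 0.158] [0.945 0.483] [0.4221 0.1834]
socket circle [0.4487 0.0545 0.0405]
   T 0.0405 [0.437 0.041] [0.465 0.071] [0.45   0.0551]
   S 0.0379 [0.435 0.041] [0.945 0.483] [0.4577 0.062 ]
small circle [ 0.4401 -0.0545  0.0141]
   T 0.0141 [ 0.324 -0.071] [ 0.456 -0.009] [ 0.4361 -0.0537]
   S 0.0116 [ 0.421 -0.073] [0.945 0.483] [ 0.4471 -0.0465]
large circle [ 0.4176 -0.1777  0.0165]
   T 0.0165 [ 0.324 -0.205] [ 0.446 -0.009] [ 0.4177 -0.1753]
   S 0.0136 [ 0.39  -0.206] [0.945 0.483] [ 0.4206 -0.1742]
tin circle [ 0.4319 -0.3088  0.0454]
   T 0.0454 [ 0.324 -0.339] [ 0.462 -0.009] [ 0.4312 -0.3121]
   S 0.0423 [ 0.404 -0.342] [0.945 0.483] [ 0.4385 -0.3011]
bin block (589.7433471679688, 275.2627258300781) (129.74356079101562, 94.25426483154297) -9.019744873046875 spot [0.5547 0.2808] floor z 0.005 0.0188
bin small (633.8348999023438, 95.38066101074219) (125.90509796142578, 158.5900115966797) -0.6728897094726562 spot [0.5983 0.0958] floor z 0.0045 0.0023
bin large (651.1552124023438, -94.75651550292969) (159.25125122070312, 128.01010131835938) 7.312427997589111 spot [ 0.6159 -0.0993] floor z 0.0046 0.0028
bin piston (634.3448486328125, -266.99261474609375) (129.4748992919922, 161.85107421875) -1.6474533081054688 spot [ 0.5989 -0.266 ] floor z 0.0046 0.0032
[[0.70759454 0.32961898 0.03      ]
 [0.69576732 0.20230513 0.03      ]
 [0.54415726 0.21257942 0.03      ]
 [0.55668014 0.337797   0.03      ]] [0.62604982 0.27057513 0.03      ]
```

Call:
send_rows:
  steps:
    - {"translation":[2,-2,0.3],"delta_rot":[0,0,0.02],"jaw":8.54}
    - {"translation":[6,-6,1],"delta_rot":[0,0,0.06],"jaw":8.54}
    - {"translation":[10,-9.5,1.5],"delta_rot":[0,0,0.1],"jaw":8.54}
    - {"translation":[14,-13,2],"delta_rot":[0,0,0.13],"jaw":8.54}
    - {"translation":[18,-17,2.5],"delta_rot":[0,0,0.16],"jaw":8.54}
    - {"translation":[22,-21,3],"delta_rot":[0,0,0.19],"jaw":8.54}
    - {"translation":[26,-24.5,3.5],"delta_rot":[0,0,0.22],"jaw":8.54}
    - {"translation":[29,-27.5,4],"delta_rot":[0,0,0.238],"jaw":8.54}

```text
time: 0.9
tool_pos: [0.3865, -0.2422, 0.2074]
tool_rot: [0.0, 0.998, 0.063, 0.0]
contact_force: [0.8, -1.0, 0.4]
gripper_width: 0.993
grasp_force: 0.0
```

```bash
python3 go.py .4176 -.1777 .2 7.3; python3 - <<'E'
from h import *
f=cam('wrist');cv2.imwrite('pics/w1.png',f['pixels']);print(-f['R'].T@f['t'],f['fx'])
E
```

```text
t 0.9 pos [ 0.3865 -0.2422  0.2074] w 0.993 gf 0.0 F [ 0.8 -1.   0.4]
cm [ 3.9  -6.    0.74] rot [ 0.    -0.    -0.001]
[ 0.46970174 -0.23130104  0.33582516] 422.0839404551647
```

View pics/w1.png

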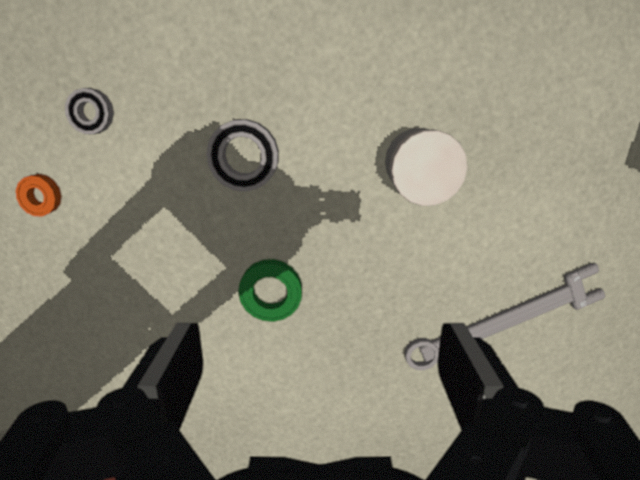

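The wrist view shows the large bearing at (244,155), small bearing (89,110), tin (429,167), green ring (270,290).

```bash
python3 - <<'E'
from h import *
f=cam('wrist')
print(onz(f,[(242,155)],.013),onz(f,[(88,110)],.011),onz(f,[(429,167)],.042),onz(f,[(270,290)],.013))
E
python3 go.py .4176 -.1777 .08 7.3
```

```text
[[ 0.42126758 -0.17008149  0.013     ]] [[ 0.44073448 -0.04935537  0.011     ]] [[ 0.43500312 -0.30469597  0.042     ]] [[ 0.31178799 -0.20190311  0.013     ]]
t 1.0 pos [ 0.3872 -0.2391  0.2063] w 0.998 gf 0.0 F [-1.1 -0.7 -0.1]
cm [ 3.84 -5.64 12.65] rot [-0.003  0.     0.008]
```

Call:
send_rows:
  steps:
    - {"translation":[0.5,-1,1.5],"delta_rot":[0,0,0],"jaw":8.54}
    - {"translation":[1.5,-2.5,4],"delta_rot":[0,0,0],"jaw":8.54}
    - {"translation":[2.5,-4,6.5],"delta_rot":[0,0,0],"jaw":8.54}
    - {"translation":[3,-5,8.5],"delta_rot":[0,0,0],"jaw":8.54}
    - {"translation":[3.4,-6,10],"delta_rot":[0,0,0],"jaw":8.54}
    - {"translation":[3.4,-6,10],"delta_rot":[0,0,0],"jaw":8.54}
    - {"translation":[3.4,-6,10],"delta_rot":[0,0,0],"jaw":8.54}
    - {"translation":[3.4,-6,10],"delta_rot":[0,0,0],"jaw":8.54}

```text
time: 1.8
tool_pos: [0.4126, -0.1815, 0.1087]
tool_rot: [0.001, 0.998, 0.063, 0.001]
contact_force: [0.2, -0.1, -0.2]
gripper_width: 0.997
grasp_force: 0.0
```

```bash
python3 - <<'E'
from h import *
f=cam('wrist');cv2.imwrite('pics/w2.png',f['pixels'])
E
python3 go.py .42 -.172 .016 7.3
```

```text
t 1.85 pos [ 0.4127 -0.1815  0.1089] w 1.001 gf 0.0 F [-0.9 -1.4  0.5]
cm [ 0.83 -0.86  9.29] rot [ 0.001 -0.002 -0.001]
```

View pics/w2.png

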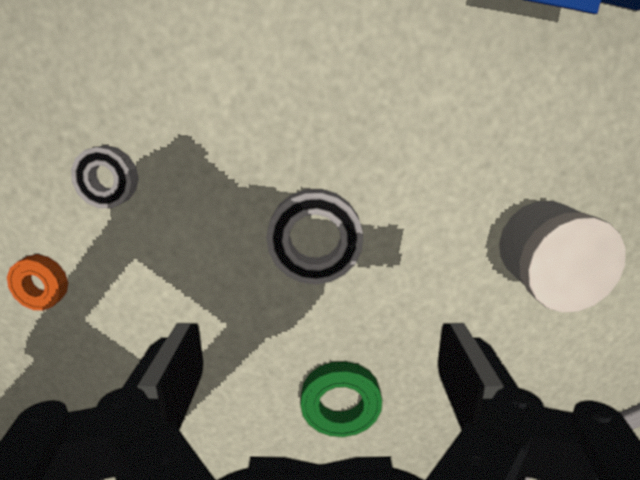

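Large bearing's top ring is centred at (315,238), small at (102,177), tin (577,264); fingers symmetric about column 321.

```bash
python3 - <<'E'
from h import *
f=cam('wrist')
a=np.array([(315,238),(102,177),(577,264)])
print([onz(f,[p],z)[0].round(4) for p,z in zip(a,(.013,.011,.042))]); print(bydepth(f,[(283,238),(347,235),(318,270)]).round(4))
E
python3 go.py .42 -.174 .016 7.3
```

```text
[array([ 0.42  , -0.1775,  0.013 ]), array([ 0.4398, -0.0564,  0.011 ]), array([ 0.4327, -0.3126,  0.042 ])]
[[ 0.418  -0.1597  0.0137]
 [ 0.4235 -0.1952  0.0113]
 [ 0.4008 -0.1816  0.013 ]]
t 1.9 pos [ 0.4127 -0.1814  0.109 ] w 1.003 gf 0.0 F [-0.6 -0.1  0.5]
cm [ 0.8  -0.65  9.3 ] rot [ 0.002 -0.002 -0.001]
```

Call:
send_rows:
  steps:
    - {"translation":[0.8,-0.3,1.5],"delta_rot":[0,0,0],"jaw":8.54}
    - {"translation":[0.8,-0.3,4],"delta_rot":[0,0,0],"jaw":8.54}
    - {"translation":[0.8,-0.3,6.5],"delta_rot":[0,0,0],"jaw":8.54}
    - {"translation":[0.8,-0.3,8.5],"delta_rot":[0,0,0],"jaw":8.54}
    - {"translation":[0.8,-0.3,9.3],"delta_rot":[0,0,0],"jaw":8.54}
    - {"translation":[0.8,-0.3,9.3],"delta_rot":[0,0,0],"jaw":8.54}
    - {"translation":[0.8,-0.3,9.3],"delta_rot":[0,0,0],"jaw":4.8}
    - {"translation":[0.8,-0.3,9.3],"delta_rot":[0,0,0],"jaw":4.8}

```text
time: 2.7
tool_pos: [0.4209, -0.1771, 0.0163]
tool_rot: [0.001, 0.998, 0.064, 0.001]
contact_force: [0.3, 0.2, -0.3]
gripper_width: 0.694
grasp_force: 0.0
```

Call:
send_rows:
  steps:
    - {"translation":[0,0,0],"delta_rot":[0,0,0],"jaw":4.8}
    - {"translation":[0,0,0],"delta_rot":[0,0,0],"jaw":4.8}
    - {"translation":[0,0,0],"delta_rot":[0,0,0],"jaw":4.8}
    - {"translation":[0,0,0],"delta_rot":[0,0,0],"jaw":4.8}
    - {"translation":[0,0,0],"delta_rot":[0,0,0],"jaw":4.8}
    - {"translation":[0,0,0],"delta_rot":[0,0,0],"jaw":4.8}
    - {"translation":[0,0,0],"delta_rot":[0,0,0],"jaw":4.8}
    - {"translation":[0,0,0],"delta_rot":[0,0,0],"jaw":4.8}

```text
time: 3.5
tool_pos: [0.4212, -0.1773, 0.017]
tool_rot: [0.001, 0.998, 0.064, 0.001]
contact_force: [-2.6, -0.6, 5.2]
gripper_width: 0.608
grasp_force: 61.4
```

```bash
python3 go.py .62 -.099 .08 7.3 .62 -.099 .02 7.3; python3 - <<'E'
from h import *
f=cam('wrist');cv2.imwrite('pics/w3.png',f['pixels'])
E
```

```text
t 3.5 pos [ 0.4212 -0.1773  0.017 ] w 0.608 gf 61.4 F [-2.6 -0.6  5.2]
cm [20.73 -5.21 -6.26] rot [ 0.002 -0.002  0.001]
cm [20.72 -5.23 -0.26] rot [ 0.002 -0.002  0.001]
```

View pics/w3.png

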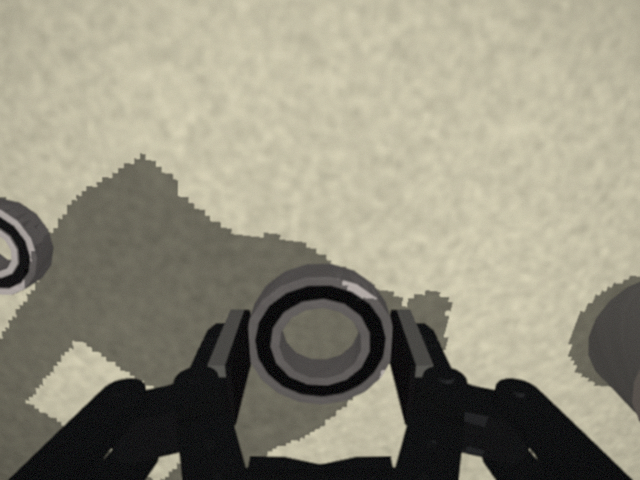

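The picture shows the bearing at (320,342) squarely between the pads. Lifting it and carrying it over.

Call:
send_rows:
  steps:
    - {"translation":[0,0,-1],"delta_rot":[0,0,0],"jaw":4.8}
    - {"translation":[0,0,-3],"delta_rot":[0,0,0],"jaw":4.8}
    - {"translation":[0,0,-5.5],"delta_rot":[0,0,0],"jaw":4.8}
    - {"translation":[2,-0.5,-7],"delta_rot":[0,0,0],"jaw":4.8}
    - {"translation":[5,-1.3,-7],"delta_rot":[0,0,0],"jaw":4.8}
    - {"translation":[8.5,-2.2,-7],"delta_rot":[0,0,0],"jaw":4.8}
    - {"translation":[11,-2.8,-7],"delta_rot":[0,0,0],"jaw":4.8}
    - {"translation":[12,-3,-7],"delta_rot":[0,0,0],"jaw":4.8}

```text
time: 4.35
tool_pos: [0.537, -0.1305, 0.086]
tool_rot: [0.0, 0.998, 0.065, 0.001]
contact_force: [-0.7, -0.3, -0.8]
gripper_width: 0.606
grasp_force: 62.8
```

```bash
python3 go.py .62 -.099 .08 7.3 .62 -.099 .021 7.3; python3 - <<'E'
from h import *
f=cam('wrist');cv2.imwrite('pics/w4.png',f['pixels'])
import pickle;pickle.dump(f,open('w4.pkl','wb'))
E
```

```text
t 4.35 pos [ 0.537  -0.1305  0.086 ] w 0.606 gf 62.8 F [-0.7 -0.3 -0.8]
cm [ 8.64 -2.05  0.61] rot [ 0.001 -0.002  0.002]
cm [ 8.63 -2.06  6.51] rot [ 0.001 -0.002  0.002]
```

View pics/w4.png

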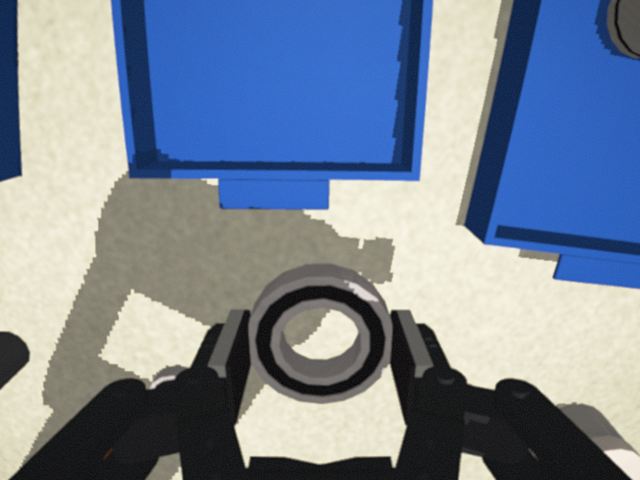

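The near rim of the bin for the large bearing has corners at (127,178) and (420,180), and the bearing is still held.

```bash
python3 - <<'E'
from h import *
f=cam('wrist')
w=onz(f,[(127,178),(420,180)],.03)[:,:2];d=w[0]-w[1];n=np.array([d[1],-d[0]])/np.hypot(*d)
print(w,np.hypot(*d),np.degrees(np.arctan2(n[1],n[0])),w.mean(0)+n*.0435)
E
python3 go.py .616 -.099 .08 7.3
```

```text
[[ 0.57524522 -0.03799105]
 [ 0.59086901 -0.16787928]] 0.13082451234078538 6.858952224428933 [ 0.62624579 -0.09774015]
t 4.45 pos [ 0.5357 -0.131   0.0854] w 0.605 gf 62.8 F [-0.7 -0.5 -0.4]
cm [ 8.38 -2.13  0.54] rot [ 0.    -0.     0.002]
```

Call:
send_rows:
  steps:
    - {"translation":[2,-0.5,0],"delta_rot":[0,0,0],"jaw":4.8}
    - {"translation":[5.5,-1.3,0],"delta_rot":[0,0,0],"jaw":4.8}
    - {"translation":[8,-2,0],"delta_rot":[0,0,0],"jaw":4.8}
    - {"translation":[8.9,-2.1,0],"delta_rot":[0,0,0],"jaw":4.8}
    - {"translation":[8.9,-2.1,0.5],"delta_rot":[0,0,0],"jaw":4.8}
    - {"translation":[8.9,-2.1,2],"delta_rot":[0,0,0],"jaw":4.8}
    - {"translation":[8.9,-2.1,4],"delta_rot":[0,0,0],"jaw":4.8}
    - {"translation":[8.9,-2.1,5],"delta_rot":[0,0,0],"jaw":4.8}

```text
time: 5.25
tool_pos: [0.6173, -0.0991, 0.0314]
tool_rot: [-0.001, 0.998, 0.063, -0.003]
contact_force: [-1.2, -0.1, -2.4]
gripper_width: 0.606
grasp_force: 62.9
```

```bash
python3 go.py .621 -.0985 .021 7.3; python3 - <<'E'
from h import *
f=cam('wrist');cv2.imwrite('pics/w5.png',f['pixels'])
E
```

```text
t 5.25 pos [ 0.6173 -0.0991  0.0314] w 0.606 gf 62.9 F [-1.2 -0.1 -2.4]
cm [ 0.38 -0.02  1.04] rot [-0.002  0.005 -0.001]
```

View pics/w5.png

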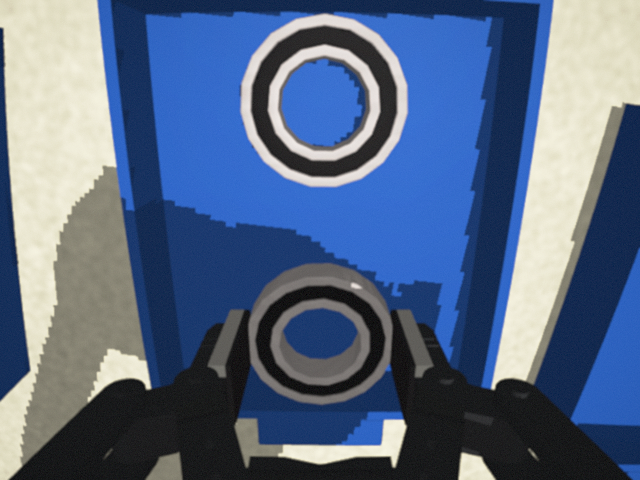

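```bash
python3 - <<'E'
from h import *
f=cam('wrist')
print(f['d'],f['R'].round(3),-f['R'].T@f['t'])
p=[(262,342),(380,342),(320,392),(320,290),(262,100),(385,100),(325,30),(325,172),(252,342),(389,342)]
print(np.c_[p,f['range_z'][[b for a,b in p],[a for a,b in p]]]);print(bydepth(f,p).round(4))
E
```

```text
[-0.0816896  0.         0.         0.         0.       ] [[ 0.126 -0.992 -0.003]
 [-0.935 -0.12   0.333]
 [-0.331 -0.039 -0.943]] [ 0.70082804 -0.08819634  0.15788945]
[[2.62000000e+02 3.42000000e+02 1.54371843e-01]
 [3.80000000e+02 3.42000000e+02 1.55290827e-01]
 [3.20000000e+02 3.92000000e+02 1.61654785e-01]
 [3.20000000e+02 2.90000000e+02 1.48279101e-01]
 [2.62000000e+02 1.00000000e+02 1.34824067e-01]
 [3.85000000e+02 1.00000000e+02 1.35102585e-01]
 [3.25000000e+02 3.00000000e+01 1.27563000e-01]
 [3.25000000e+02 1.72000000e+02 1.42931566e-01]
 [2.52000000e+02 3.42000000e+02 1.54231757e-01]
 [3.89000000e+02 3.42000000e+02 1.53252006e-01]]
[[ 0.6119 -0.0776  0.0249]
 [ 0.6169 -0.1208  0.024 ]
 [ 0.5923 -0.1016  0.0251]
 [ 0.6353 -0.0961  0.024 ]
 [ 0.6961 -0.0694  0.0158]
 [ 0.7011 -0.1089  0.0153]
 [ 0.7194 -0.0869  0.016 ]
 [ 0.6753 -0.0927  0.0154]
 [ 0.6115 -0.0739  0.0251]
 [ 0.6184 -0.1237  0.0258]]
```

The specimen is centred at (324,100) and the held bearing at (320,342). The gap works out at 84 mm, so I need to go 10 mm further in.

Call:
send_rows:
  steps:
    - {"translation":[0.5,0,-0.2],"delta_rot":[0,0,0],"jaw":4.8}
    - {"translation":[1.1,0,-0.2],"delta_rot":[0,0,0],"jaw":4.8}
    - {"translation":[1.1,0,0],"delta_rot":[0,0,0],"jaw":4.8}
    - {"translation":[1.1,0,0.3],"delta_rot":[0,0,0],"jaw":4.8}
    - {"translation":[1.1,0,0.5],"delta_rot":[0,0,0],"jaw":4.8}
    - {"translation":[1.1,0,0.7],"delta_rot":[0,0,0],"jaw":4.8}
    - {"translation":[1.1,0,0.8],"delta_rot":[0,0,0],"jaw":4.8}
    - {"translation":[1.1,0,0.8],"delta_rot":[0,0,0],"jaw":4.8}

```text
time: 6.15
tool_pos: [0.6312, -0.0976, 0.0264]
tool_rot: [-0.0, 0.998, 0.064, -0.0]
contact_force: [0.0, 1.0, -1.7]
gripper_width: 0.606
grasp_force: 62.9
```

```bash
python3 go.py .627 -.0985 .021 7.3
```

```text
t 6.15 pos [ 0.6312 -0.0976  0.0264] w 0.606 gf 62.9 F [ 0.   1.  -1.7]
cm [-0.43  0.04  0.54] rot [-0.     0.001  0.   ]
```

Call:
send_rows:
  steps:
    - {"translation":[-0.3,0,0.2],"delta_rot":[0,0,0],"jaw":4.8}
    - {"translation":[-0.3,0,0.35],"delta_rot":[0,0,0],"jaw":4.8}
    - {"translation":[-0.3,0,0.45],"delta_rot":[0,0,0],"jaw":4.8}
    - {"translation":[-0.3,0,0.5],"delta_rot":[0,0,0],"jaw":4.8}
    - {"translation":[-0.3,0,0.5],"delta_rot":[0,0,0],"jaw":4.8}
    - {"translation":[-0.3,0,0.5],"delta_rot":[0,0,0],"jaw":4.8}
    - {"translation":[-0.3,0,0.5],"delta_rot":[0,0,0],"jaw":4.8}
    - {"translation":[-0.3,0,0.5],"delta_rot":[0,0,0],"jaw":4.8}

```text
time: 6.95
tool_pos: [0.6286, -0.0981, 0.0219]
tool_rot: [0.0, 0.998, 0.064, 0.0]
contact_force: [-0.9, -0.1, -1.4]
gripper_width: 0.603
grasp_force: 62.9
```

```bash
python3 go.py .627 -.0985 .021 7.3
```

```text
t 6.95 pos [ 0.6286 -0.0981  0.0219] w 0.603 gf 62.9 F [-0.9 -0.1 -1.4]
cm [-0.16  0.02  0.09] rot [ 0. -0.  0.]
```

Call:
send_rows:
  steps:
    - {"translation":[0,0,0.1],"delta_rot":[0,0,0],"jaw":4.8}
    - {"translation":[0,0,0.15],"delta_rot":[0,0,0],"jaw":4.8}
    - {"translation":[0,0,0.2],"delta_rot":[0,0,0],"jaw":4.8}
    - {"translation":[0,0,0.2],"delta_rot":[0,0,0],"jaw":4.8}
    - {"translation":[0,0,0.2],"delta_rot":[0,0,0],"jaw":5.6}
    - {"translation":[0,0,0.2],"delta_rot":[0,0,0],"jaw":6.2}
    - {"translation":[0,0,0.2],"delta_rot":[0,0,0],"jaw":6.8}
    - {"translation":[0,0,0.2],"delta_rot":[0,0,0],"jaw":6.8}

```text
time: 7.75
tool_pos: [0.6284, -0.098, 0.0196]
tool_rot: [-0.0, 0.998, 0.064, -0.0]
contact_force: [0.1, -0.3, 0.3]
gripper_width: 0.793
grasp_force: 0.0
```

```bash
python3 go.py .4398 -.0564 .12 0; python3 - <<'E'
from h import *
f=cam('wrist');cv2.imwrite('pics/w6.png',f['pixels'])
p=[(262,342),(380,342),(320,392),(320,290)]
print(bydepth(f,p).round(4))
E
```

```text
t 7.75 pos [ 0.6284 -0.098   0.0196] w 0.793 gf 0.0 F [ 0.1 -0.3  0.3]
cm [-18.18  -6.53 -10.04] rot [-0.     0.     0.128]
[[ 0.6247 -0.0769  0.0158]
 [ 0.6304 -0.1194  0.0161]
 [ 0.6055 -0.1006  0.0162]
 [ 0.6483 -0.0951  0.016 ]]
```

View pics/w6.png

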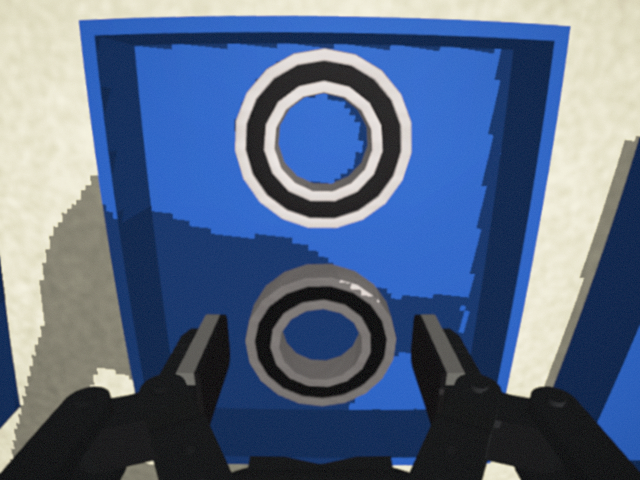

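The large bearing (320,342) rests on the floor beside its specimen, level with it. Next is the small bearing.

Call:
send_rows:
  steps:
    - {"translation":[0,0,-1],"delta_rot":[0,0,0],"jaw":6.8}
    - {"translation":[0,0,-4],"delta_rot":[0,0,0],"jaw":6.8}
    - {"translation":[0,0,-8],"delta_rot":[0,0,0],"jaw":6.8}
    - {"translation":[-4,-1.5,-8.5],"delta_rot":[0,0,0.04],"jaw":6.8}
    - {"translation":[-8,-3,-8.5],"delta_rot":[0,0,0.08],"jaw":6.8}
    - {"translation":[-12.5,-4.5,-8.5],"delta_rot":[0,0,0.128],"jaw":6.8}
    - {"translation":[-16.5,-6,-8.5],"delta_rot":[0,0,0.128],"jaw":6.8}
    - {"translation":[-18.2,-6.5,-8.5],"delta_rot":[0,0,0.128],"jaw":6.8}

```text
time: 8.6
tool_pos: [0.4365, -0.0557, 0.1042]
tool_rot: [-0.0, 1.0, 0.0, -0.001]
contact_force: [0.4, 0.4, 0.3]
gripper_width: 0.796
grasp_force: 0.0
```

```bash
python3 - <<'E'
from h import *
for i in range(3): f=cam('wrist')
g=f['pixels'];cv2.imwrite('pics/w7.png',g)
E
python3 go.py .4398 -.0564 .016 0
```

```text
t 8.75 pos [ 0.4396 -0.0567  0.1055] w 0.796 gf 0.0 F [ 0.3 -0.1  0.1]
cm [-0.   -0.04  8.95] rot [ 0.001 -0.002 -0.   ]
```

View pics/w7.png

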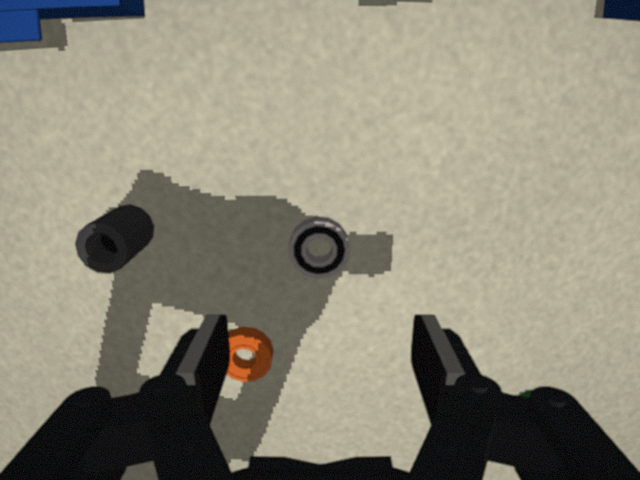

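Small bearing at (320,249), socket at (101,244), orange ring (245,354).

```bash
python3 - <<'E'
from h import *
f=cam('wrist')
print([onz(f,[p],z)[0].round(4) for p,z in (((320,249),.011),((101,245),.038),((245,354),.011))]); print(bydepth(f,[(301,249),(339,249),(320,268),(320,231)]).round(4))
E
python3 go.py .4398 -.0564 .0145 0
```

```text
[array([ 0.4413, -0.0564,  0.011 ]), array([0.4533, 0.0542, 0.038 ]), array([ 0.3717, -0.0098,  0.011 ])]
[[ 0.4412 -0.0457  0.0108]
 [ 0.4407 -0.0672  0.0093]
 [ 0.4298 -0.0564  0.0113]
 [ 0.4516 -0.0564  0.0098]]
t 8.8 pos [ 0.4406 -0.057   0.1059] w 0.795 gf 0.0 F [ 0.5 -0.3  0.6]
cm [-0.1  -0.07  9.14] rot [ 0.001 -0.003 -0.   ]
```

Call:
send_rows:
  steps:
    - {"translation":[0,0,1.5],"delta_rot":[0,0,0],"jaw":6.8}
    - {"translation":[0,0,4],"delta_rot":[0,0,0],"jaw":6.8}
    - {"translation":[0,0,6.5],"delta_rot":[0,0,0],"jaw":6.8}
    - {"translation":[0,0,8.3],"delta_rot":[0,0,0],"jaw":6.8}
    - {"translation":[0,0,8.9],"delta_rot":[0,0,0],"jaw":6.8}
    - {"translation":[0,0,8.9],"delta_rot":[0,0,0],"jaw":6}
    - {"translation":[0,0,8.9],"delta_rot":[0,0,0],"jaw":5}
    - {"translation":[0,0,8.9],"delta_rot":[0,0,0],"jaw":4}

```text
time: 9.6
tool_pos: [0.4411, -0.0571, 0.0172]
tool_rot: [0.0, 1.0, -0.0, 0.001]
contact_force: [0.1, -0.6, 0.2]
gripper_width: 0.471
grasp_force: 0.0
```

Call:
send_rows:
  steps:
    - {"translation":[0,0,0],"delta_rot":[0,0,0],"jaw":3.5}
    - {"translation":[0,0,0],"delta_rot":[0,0,0],"jaw":3}
    - {"translation":[0,0,0],"delta_rot":[0,0,0],"jaw":2.8}
    - {"translation":[0,0,0],"delta_rot":[0,0,0],"jaw":2.8}
    - {"translation":[0,0,0],"delta_rot":[0,0,0],"jaw":2.8}
    - {"translation":[0,0,0],"delta_rot":[0,0,0],"jaw":2.8}
    - {"translation":[0,0,0],"delta_rot":[0,0,0],"jaw":2.8}
    - {"translation":[0,0,0],"delta_rot":[0,0,0],"jaw":2.8}

```text
time: 10.4
tool_pos: [0.4408, -0.057, 0.0174]
tool_rot: [0.0, 1.0, -0.0, 0.001]
contact_force: [-1.2, 0.5, 4.7]
gripper_width: 0.373
grasp_force: 58.9
```

```bash
python3 go.py .607 .0955 .085 0
```

```text
t 10.4 pos [ 0.4408 -0.057   0.0174] w 0.373 gf 58.9 F [-1.2  0.5  4.7]
cm [ 16.63 -15.25  -6.73] rot [ 0.    -0.002 -0.   ]
```

Call:
send_rows:
  steps:
    - {"translation":[0,0,-1],"delta_rot":[0,0,0],"jaw":2.8}
    - {"translation":[0,0,-4],"delta_rot":[0,0,0],"jaw":2.8}
    - {"translation":[1,-1,-7],"delta_rot":[0,0,0],"jaw":2.8}
    - {"translation":[4,-4,-7],"delta_rot":[0,0,0],"jaw":2.8}
    - {"translation":[7,-7,-7],"delta_rot":[0,0,0],"jaw":2.8}
    - {"translation":[10.5,-10.5,-7],"delta_rot":[0,0,0],"jaw":2.8}
    - {"translation":[14,-13.5,-7],"delta_rot":[0,0,0],"jaw":2.8}
    - {"translation":[16,-15.2,-7],"delta_rot":[0,0,0],"jaw":2.8}

```text
time: 11.2
tool_pos: [0.602, 0.0976, 0.087]
tool_rot: [-0.0, 1.0, 0.001, 0.001]
contact_force: [-0.6, -1.6, -1.1]
gripper_width: 0.371
grasp_force: 59.6
```

Call:
send_rows:
  steps:
    - {"translation":[0,0,0],"delta_rot":[0,0,0],"jaw":2.8}
    - {"translation":[0,0,0],"delta_rot":[0,0,0],"jaw":2.8}
    - {"translation":[0,0,1],"delta_rot":[0,0,0],"jaw":2.8}
    - {"translation":[0,0,2],"delta_rot":[0,0,0],"jaw":2.8}
    - {"translation":[0,0,3],"delta_rot":[0,0,0],"jaw":2.8}
    - {"translation":[0,0,3],"delta_rot":[0,0,0],"jaw":2.8}
    - {"translation":[0,0,3],"delta_rot":[0,0,0],"jaw":2.8}
    - {"translation":[0,0,3],"delta_rot":[0,0,0],"jaw":2.8}

```text
time: 12.0
tool_pos: [0.6, 0.0951, 0.0561]
tool_rot: [-0.0, 1.0, -0.0, 0.0]
contact_force: [0.7, -0.1, 0.3]
gripper_width: 0.374
grasp_force: 59.6
```

```bash
python3 - <<'E'
from h import *
f=cam('wrist')
cv2.imwrite('pics/w8.png',f['pixels'])
E
python3 go.py .607 .0955 .0214 0
```

```text
t 12.05 pos [0.6002 0.0951 0.0564] w 0.371 gf 59.6 F [-0.9  0.2 -1.1]
cm [ 0.68 -0.04  3.5 ] rot [-0.    -0.001 -0.   ]
```

View pics/w8.png

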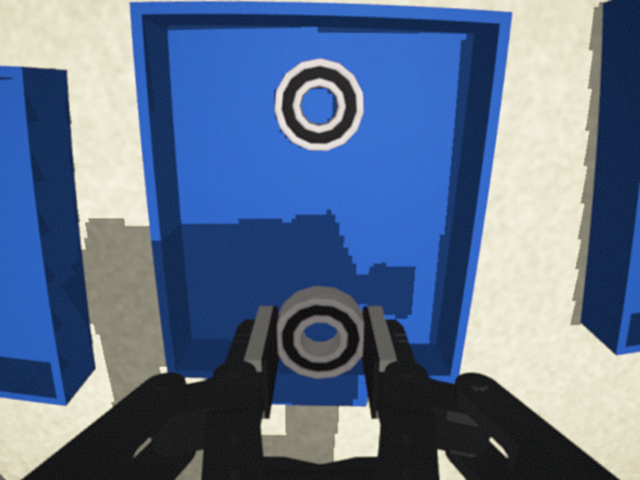

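Specimen at (319,104), held bearing at (320,335), centred sideways in the bin.

```bash
python3 - <<'E'
from h import *
f=cam('wrist'); print(onz(f,[(319,104)],.015),bydepth(f,[(289,104),(350,104),(289,335),(351,335),(320,365)]).round(4))
E
python3 go.py .607 .0955 .0214 0
```

```text
[[0.68094539 0.0958245  0.015     ]] [[0.681  0.1075 0.014 ]
 [0.6809 0.0838 0.0143]
 [0.5997 0.107  0.0487]
 [0.6    0.084  0.0492]
 [0.5861 0.0955 0.0484]]
t 12.1 pos [0.6002 0.0952 0.0564] w 0.375 gf 59.6 F [-0.2  0.5 -0.8]
cm [ 0.68 -0.03  3.5 ] rot [-0.    -0.001 -0.   ]
```

Call:
send_rows:
  steps:
    - {"translation":[0.8,0,0.5],"delta_rot":[0,0,0],"jaw":2.8}
    - {"translation":[0.8,0,1.5],"delta_rot":[0,0,0],"jaw":2.8}
    - {"translation":[0.8,0,2.5],"delta_rot":[0,0,0],"jaw":2.8}
    - {"translation":[0.8,0,3],"delta_rot":[0,0,0],"jaw":2.8}
    - {"translation":[0.8,0,3.2],"delta_rot":[0,0,0],"jaw":2.8}
    - {"translation":[0.8,0,3.3],"delta_rot":[0,0,0],"jaw":2.8}
    - {"translation":[0.8,0,3.35],"delta_rot":[0,0,0],"jaw":2.8}
    - {"translation":[0.8,0,3.4],"delta_rot":[0,0,0],"jaw":2.8}

```text
time: 12.9
tool_pos: [0.6081, 0.0952, 0.0222]
tool_rot: [-0.0, 1.0, -0.0, 0.0]
contact_force: [-0.5, -0.0, -0.0]
gripper_width: 0.371
grasp_force: 59.6
```

Call:
send_rows:
  steps:
    - {"translation":[0,0,0.05],"delta_rot":[0,0,0],"jaw":2.8}
    - {"translation":[0,0,0.1],"delta_rot":[0,0,0],"jaw":2.8}
    - {"translation":[0,0,0.1],"delta_rot":[0,0,0],"jaw":2.8}
    - {"translation":[0,0,0.1],"delta_rot":[0,0,0],"jaw":2.8}
    - {"translation":[0,0,0.1],"delta_rot":[0,0,0],"jaw":2.8}
    - {"translation":[0,0,0.1],"delta_rot":[0,0,0],"jaw":2.8}
    - {"translation":[0,0,0.1],"delta_rot":[0,0,0],"jaw":2.8}
    - {"translation":[0,0,0.1],"delta_rot":[0,0,0],"jaw":2.8}

```text
time: 13.7
tool_pos: [0.608, 0.0952, 0.0215]
tool_rot: [0.0, 1.0, -0.0, 0.0]
contact_force: [-2.6, 0.6, 5.7]
gripper_width: 0.372
grasp_force: 60.1
```

```bash
python3 - <<'E'
from h import *
f=cam('wrist'); print(bydepth(f,[(289,335),(351,335),(320,365)]).round(4))
E
python3 go.py .607 .0955 .0214 0
```

```text
[[0.6081 0.107  0.0147]
 [0.6073 0.084  0.0134]
 [0.5938 0.0955 0.0132]]
t 13.75 pos [0.608  0.0952 0.0215] w 0.368 gf 60.1 F [-3.1 -0.   5.8]
cm [-0.1  -0.03  0.01] rot [-0. -0. -0.]
```

Call:
send_rows:
  steps:
    - {"translation":[0,0,0],"delta_rot":[0,0,0],"jaw":3.6}
    - {"translation":[0,0,0],"delta_rot":[0,0,0],"jaw":4.4}
    - {"translation":[0,0,0],"delta_rot":[0,0,0],"jaw":5}
    - {"translation":[0,0,-1],"delta_rot":[0,0,0],"jaw":5}
    - {"translation":[0,0,-4],"delta_rot":[0,0,0],"jaw":5}
    - {"translation":[0,0,-8],"delta_rot":[0,0,0],"jaw":5}
    - {"translation":[0,0,-10],"delta_rot":[0,0,0],"jaw":6.8}
    - {"translation":[0,0,-11],"delta_rot":[0,0,0],"jaw":6.8}

```text
time: 14.55
tool_pos: [0.6095, 0.0953, 0.1348]
tool_rot: [-0.0, 1.0, -0.0, 0.003]
contact_force: [0.0, 0.4, -0.2]
gripper_width: 0.797
grasp_force: 0.0
```

```bash
python3 go.py .412 .174 .13 0; python3 - <<'E'
from h import *
f=cam('wrist'); cv2.imwrite('pics/w9.png',f['pixels'])
E
```

```text
t 14.55 pos [0.6095 0.0953 0.1348] w 0.797 gf 0.0 F [ 0.   0.4 -0.2]
cm [-19.75  -7.87   0.36] rot [-0.    -0.006 -0.   ]
```

View pics/w9.png

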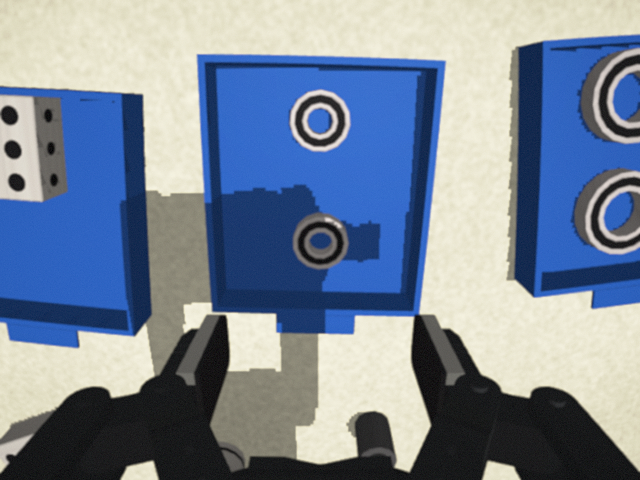

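Both bearings lie in their bins: small at (320,240) with its specimen at (319,120), large pair at the right edge. Next is the piston.

Call:
send_rows:
  steps:
    - {"translation":[-2,-1,0],"delta_rot":[0,0,0],"jaw":6.8}
    - {"translation":[-5.5,-2.3,0],"delta_rot":[0,0,0],"jaw":6.8}
    - {"translation":[-9.5,-3.8,0],"delta_rot":[0,0,0],"jaw":6.8}
    - {"translation":[-13.5,-5.5,0],"delta_rot":[0,0,0],"jaw":6.8}
    - {"translation":[-17,-7,0],"delta_rot":[0,0,0],"jaw":6.8}
    - {"translation":[-19.7,-7.9,0],"delta_rot":[0,0,0],"jaw":6.8}
    - {"translation":[-19.7,-7.9,0],"delta_rot":[0,0,0],"jaw":6.8}
    - {"translation":[-19.7,-7.9,0],"delta_rot":[0,0,0],"jaw":6.8}

```text
time: 15.4
tool_pos: [0.4102, 0.1742, 0.1299]
tool_rot: [0.0, 1.0, 0.0, -0.0]
contact_force: [0.1, 0.3, 0.2]
gripper_width: 0.798
grasp_force: 0.0
```

```bash
cat > blob.py <<'E'
from h import *
def blobs(f,lo,hi,mn=40):
    v,u=np.mgrid[0:480,0:640]; c,d=ray(f,np.c_[u.ravel(),v.ravel()]); P=(c+d*f['range_z'].reshape(-1,1)).reshape(480,640,3)
    m=((P[...,2]>lo)&(P[...,2]<hi)&(f['range_z']>.01)).astype(np.uint8)
    n,l,st,ce=cv2.connectedComponentsWithStats(m)
    for i in range(1,n):
        if st[i,4]>mn:
            q=P[l==i]; a=cv2.minAreaRect((q[:,:2]*1000).astype(np.float32))
            print('px',ce[i].round(),st[i,4],'z',np.median(q[:,2]).round(4),'rect',np.round(a[0],1),np.round(a[1],1),round(a[2],1))
E
python3 go.py .412 .174 .024 0; python3 - <<'E'
from blob import *
f=cam('wrist')
print('stub');blobs(f,.045,.056);print('shoulder');blobs(f,.031,.043);print('block');blobs(f,.024,.031)
E
```

```text
t 15.4 pos [0.4102 0.1742 0.1299] w 0.798 gf 0.0 F [0.1 0.3 0.2]
cm [1.900e-01 1.000e-02 1.059e+01] rot [0.    0.001 0.001]
stub
px [314. 256.] 1071 z 0.0496 rect [412.4 177.8] [19.5 19.3] 0.1
shoulder
px [538. 183.] 1625 z 0.0374 rect [449.7  55.4] [27.3 27.8] 7.8
px [315. 241.] 2474 z 0.0338 rect [412.3 177.7] [39.3 39. ] 35.4
block
px [112.   4.] 710 z 0.0297 rect [540.2 281.3] [50.1  4.8] 87.4
px [ 69. 199.] 4965 z 0.0279 rect [438.1 321.2] [30.2 61.4] 23.4
px [515. 173.] 268 z 0.0275 rect [452.4  63.2] [12.  26.8] 73.0
px [542. 185.] 190 z 0.0279 rect [448.   49.5] [ 7.1 16.2] 71.5
px [315. 217.] 194 z 0.0283 rect [425.9 177.4] [37.2 13.5] 88.5
```

Call:
send_rows:
  steps:
    - {"translation":[0.2,-0.35,1.5],"delta_rot":[0,0,0],"jaw":6.8}
    - {"translation":[0.2,-0.35,4.5],"delta_rot":[0,0,0],"jaw":6.8}
    - {"translation":[0.2,-0.35,7.5],"delta_rot":[0,0,0],"jaw":6.8}
    - {"translation":[0.2,-0.35,9.8],"delta_rot":[0,0,0],"jaw":6.8}
    - {"translation":[0.2,-0.35,10.9],"delta_rot":[0,0,0],"jaw":6.8}
    - {"translation":[0.2,-0.35,10.9],"delta_rot":[0,0,0],"jaw":6}
    - {"translation":[0.2,-0.35,10.9],"delta_rot":[0,0,0],"jaw":5}
    - {"translation":[0.2,-0.35,10.9],"delta_rot":[0,0,0],"jaw":4.4}

```text
time: 16.25
tool_pos: [0.4143, 0.178, 0.0233]
tool_rot: [-0.0, 1.0, -0.0, 0.001]
contact_force: [-0.0, -0.9, 0.7]
gripper_width: 0.515
grasp_force: 0.0
```

Call:
send_rows:
  steps:
    - {"translation":[0,0,0],"delta_rot":[0,0,0],"jaw":4}
    - {"translation":[0,0,0],"delta_rot":[0,0,0],"jaw":3.5}
    - {"translation":[0,0,0],"delta_rot":[0,0,0],"jaw":3.3}
    - {"translation":[0,0,0],"delta_rot":[0,0,0],"jaw":3.3}
    - {"translation":[0,0,0],"delta_rot":[0,0,0],"jaw":3.3}
    - {"translation":[0,0,0],"delta_rot":[0,0,0],"jaw":3.3}
    - {"translation":[0,0,0],"delta_rot":[0,0,0],"jaw":3.3}
    - {"translation":[0,0,0],"delta_rot":[0,0,0],"jaw":3.3}

```text
time: 17.05
tool_pos: [0.4143, 0.1779, 0.0237]
tool_rot: [-0.0, 1.0, 0.0, 0.002]
contact_force: [-0.7, -1.3, 5.4]
gripper_width: 0.446
grasp_force: 60.1
```

```bash
python3 go.py .605 -.266 .12 -1.6
```

```text
t 17.05 pos [0.4143 0.1779 0.0237] w 0.446 gf 60.1 F [-0.7 -1.3  5.4]
cm [19.1  44.39 -9.57] rot [-0.    -0.003  0.028]
```

Call:
send_rows:
  steps:
    - {"translation":[0,0,-1],"delta_rot":[0,0,0],"jaw":3.3}
    - {"translation":[0,0,-4],"delta_rot":[0,0,0],"jaw":3.3}
    - {"translation":[0,0,-7.5],"delta_rot":[0,0,0],"jaw":3.3}
    - {"translation":[1,2,-9.5],"delta_rot":[0,0,0],"jaw":3.3}
    - {"translation":[2.5,5.5,-9.5],"delta_rot":[0,0,0],"jaw":3.3}
    - {"translation":[4.2,9.5,-9.5],"delta_rot":[0,0,0],"jaw":3.3}
    - {"translation":[6,13.5,-9.5],"delta_rot":[0,0,0],"jaw":3.3}
    - {"translation":[7.5,17.5,-9.5],"delta_rot":[0,0,0],"jaw":3.3}

```text
time: 17.85
tool_pos: [0.4882, 0.0013, 0.1176]
tool_rot: [-0.0, 1.0, 0.0, 0.001]
contact_force: [1.0, 0.8, -1.0]
gripper_width: 0.444
grasp_force: 60.5
```

Call:
send_rows:
  steps:
    - {"translation":[1.5,4,0],"delta_rot":[0,0,0],"jaw":3.3}
    - {"translation":[3.2,8,0],"delta_rot":[0,0,0],"jaw":3.3}
    - {"translation":[5,12,0],"delta_rot":[0,0,0.01],"jaw":3.3}
    - {"translation":[6.6,16,0],"delta_rot":[0,0,0.015],"jaw":3.3}
    - {"translation":[8.3,20,0],"delta_rot":[0,0,0.02],"jaw":3.3}
    - {"translation":[10,24,0],"delta_rot":[0,0,0.028],"jaw":3.3}
    - {"translation":[11.2,26.5,0],"delta_rot":[0,0,0.028],"jaw":3.3}
    - {"translation":[11.2,26.9,0],"delta_rot":[0,0,0.028],"jaw":3.3}

```text
time: 18.65
tool_pos: [0.6005, -0.2692, 0.1175]
tool_rot: [0.0, 1.0, -0.015, 0.001]
contact_force: [-0.3, 0.7, -0.5]
gripper_width: 0.449
grasp_force: 60.6
```

```bash
python3 go.py .605 -.266 .08 -1.6;python3 - <<'E'
from blob import *
f=cam('wrist')
f=cam('wrist'); cv2.imwrite('pics/w10.png',f['pixels'])
print('specimen stub');blobs(f,.048,.056);print('rim');blobs(f,.026,.032);print('held');blobs(f,.1,.16)
E
python3 go.py .605 -.266 .08 -1.6
```

```text
t 18.65 pos [ 0.6005 -0.2692  0.1175] w 0.449 gf 60.6 F [-0.3  0.7 -0.5]
cm [ 0.43 -0.34  3.75] rot [ 0.001 -0.001 -0.003]
specimen stub
px [315. 101.] 1589 z 0.0538 rect [ 681.6 -268.2] [19.1 18.9] 43.4
rim
px [ 75. 193.] 6405 z 0.0297 rect [ 652.4 -113.4] [165.   95.8] 6.5
px [319. 140.] 8915 z 0.0296 rect [ 640.1 -268.4] [151.1 131.1] 0.5
px [378. 453.] 66 z 0.0279 rect [ 453.5 -301.5] [ 2.4 12.1] 27.9
held
px [320. 368.] 28703 z 0.1394 rect [ 600.  -267.9] [105.9  36.4] 88.3
px [137. 450.] 124 z 0.159 rect [ 595.  -218.4] [3.9 8.8] 52.0
px [503. 450.] 124 z 0.1589 rect [ 591.6 -316.9] [7.7 3.8] 33.7
t 18.75 pos [ 0.5993 -0.2665  0.1168] w 0.448 gf 60.6 F [ 0.   0.2 -1.7]
cm [ 0.57 -0.07  3.68] rot [-0.001  0.001 -0.001]
```

View pics/w10.png

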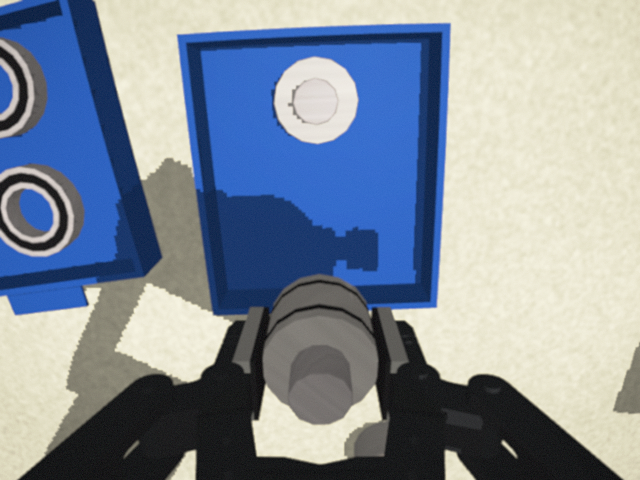

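Specimen piston at (316,100), the held piston upright in the jaws; the spot is 12 mm ahead.

Call:
send_rows:
  steps:
    - {"translation":[0.6,0,0.5],"delta_rot":[0,0,0],"jaw":3.3}
    - {"translation":[1.2,0,2],"delta_rot":[0,0,0],"jaw":3.3}
    - {"translation":[1.25,0,4],"delta_rot":[0,0,0],"jaw":3.3}
    - {"translation":[1.25,0,6],"delta_rot":[0,0,0],"jaw":3.3}
    - {"translation":[1.25,0,7.3],"delta_rot":[0,0,0],"jaw":3.3}
    - {"translation":[1.25,0,8],"delta_rot":[0,0,0],"jaw":3.3}
    - {"translation":[1.25,0,8.4],"delta_rot":[0,0,0],"jaw":3.3}
    - {"translation":[1.25,0,8.5],"delta_rot":[0,0,0],"jaw":3.3}

```text
time: 19.55
tool_pos: [0.6123, -0.2665, 0.0317]
tool_rot: [0.0, 1.0, -0.014, 0.0]
contact_force: [0.0, -0.4, -1.4]
gripper_width: 0.446
grasp_force: 60.6
```

```bash
python3 go.py .612 -.267 .0277 -1.6
```

```text
t 19.55 pos [ 0.6123 -0.2665  0.0317] w 0.446 gf 60.6 F [ 0.  -0.4 -1.4]
cm [-0.03  0.05  0.4 ] rot [ 0. -0. -0.]
```

Call:
send_rows:
  steps:
    - {"translation":[0,0,0.15],"delta_rot":[0,0,0],"jaw":3.3}
    - {"translation":[0,0,0.25],"delta_rot":[0,0,0],"jaw":3.3}
    - {"translation":[0,0,0.35],"delta_rot":[0,0,0],"jaw":3.3}
    - {"translation":[0,0,0.4],"delta_rot":[0,0,0],"jaw":3.3}
    - {"translation":[0,0,0.4],"delta_rot":[0,0,0],"jaw":3.3}
    - {"translation":[0,0,0.4],"delta_rot":[0,0,0],"jaw":3.3}
    - {"translation":[0,0,0.4],"delta_rot":[0,0,0],"jaw":3.3}
    - {"translation":[0,0,0.4],"delta_rot":[0,0,0],"jaw":3.3}

```text
time: 20.35
tool_pos: [0.6122, -0.2666, 0.0279]
tool_rot: [0.0, 1.0, -0.014, 0.0]
contact_force: [0.8, 0.1, -1.2]
gripper_width: 0.45
grasp_force: 60.6
```

```bash
python3 go.py .612 -.267 .0277 -1.6;  python3 - <<'E'
from blob import *
f=cam('wrist')
print('stub');blobs(f,.045,.062)
E
```

```text
t 20.35 pos [ 0.6122 -0.2666  0.0279] w 0.45 gf 60.6 F [ 0.8  0.1 -1.2]
cm [-0.02  0.04  0.02] rot [ 0. -0. -0.]
stub
px [319. 157.] 5115 z 0.0538 rect [ 681.3 -268.2] [19.2 19.6] 75.9
px [234. 376.] 2101 z 0.0533 rect [ 617.  -241.6] [28.6 18.3] 47.6
px [406. 376.] 2106 z 0.0533 rect [ 615.6 -291.4] [19.  28.7] 38.8
px [320. 391.] 3601 z 0.0536 rect [ 610.2 -266.3] [20.4 19.4] 2.3
px [158. 376.] 91 z 0.0611 rect [ 624.9 -221.7] [8.1 1.4] 86.9
px [482. 376.] 92 z 0.061 rect [ 622.3 -311.7] [8.3 1.7] 88.8
```

Call:
send_rows:
  steps:
    - {"translation":[0,0,0.1],"delta_rot":[0,0,0],"jaw":3.3}
    - {"translation":[0,0,0.1],"delta_rot":[0,0,0],"jaw":3.3}
    - {"translation":[0,0,0.1],"delta_rot":[0,0,0],"jaw":3.6}
    - {"translation":[0,0,0.1],"delta_rot":[0,0,0],"jaw":4}
    - {"translation":[0,0,0.1],"delta_rot":[0,0,0],"jaw":4.6}
    - {"translation":[0,0,0.1],"delta_rot":[0,0,0],"jaw":5.4}
    - {"translation":[0,0,0.1],"delta_rot":[0,0,0],"jaw":6}
    - {"translation":[0,0,0.1],"delta_rot":[0,0,0],"jaw":6}

```text
time: 21.2
tool_pos: [0.6122, -0.2667, 0.0267]
tool_rot: [-0.0, 1.0, -0.014, 0.0]
contact_force: [0.5, -0.1, -0.4]
gripper_width: 0.704
grasp_force: 0.0
```

Call:
send_rows:
  steps:
    - {"translation":[0,0,-1],"delta_rot":[0,0,0],"jaw":6}
    - {"translation":[0,0,-3],"delta_rot":[0,0,0],"jaw":6}
    - {"translation":[0,0,-5],"delta_rot":[0,0,0],"jaw":6}
    - {"translation":[0,0,-8],"delta_rot":[0,0,0],"jaw":6}
    - {"translation":[0,0,-11],"delta_rot":[0,0,0],"jaw":6}
    - {"translation":[0,0,-13],"delta_rot":[0,0,0],"jaw":6}
    - {"translation":[0,0,-13],"delta_rot":[0,0,0],"jaw":6}
    - {"translation":[0,0,-13],"delta_rot":[0,0,0],"jaw":6}

```text
time: 22.0
tool_pos: [0.6122, -0.2667, 0.1572]
tool_rot: [0.0, 1.0, -0.014, 0.0]
contact_force: [-0.7, -0.6, -1.2]
gripper_width: 0.702
grasp_force: 0.0
```

```bash
python3 go.py .438 .321 .15 23.4;  python3 - <<'E'
from blob import *
f=cam('wrist')
print('stub');blobs(f,.048,.062)
E
```

```text
t 22.0 pos [ 0.6122 -0.2667  0.1572] w 0.702 gf 0.0 F [-0.7 -0.6 -1.2]
cm [-19.08 -58.26   0.68] rot [ 0.001 -0.001 -0.437]
stub
px [320. 124.] 1045 z 0.0537 rect [ 681.3 -268.2] [19.1 19. ] 17.7
px [320. 247.] 899 z 0.0537 rect [ 610.6 -266.2] [19.6 19.3] 29.2
px [635. 421.] 233 z 0.0506 rect [ 466.5 -498.9] [28.6  6.2] 8.3
```

Call:
send_rows:
  steps:
    - {"translation":[-0.5,-1.5,0],"delta_rot":[0,0,-0.06],"jaw":6}
    - {"translation":[-1.5,-5,0],"delta_rot":[0,0,-0.2],"jaw":6}
    - {"translation":[-3,-9,0],"delta_rot":[0,0,-0.33],"jaw":6}
    - {"translation":[-4.3,-13,0],"delta_rot":[0,0,-0.46],"jaw":6}
    - {"translation":[-5.6,-17,0],"delta_rot":[0,0,-0.6],"jaw":6}
    - {"translation":[-7,-21,0],"delta_rot":[0,0,-0.73],"jaw":6}
    - {"translation":[-8.3,-25,0],"delta_rot":[0,0,-0.87],"jaw":6}
    - {"translation":[-9.5,-29,0],"delta_rot":[0,0,-1.0],"jaw":6}

```text
time: 22.85
tool_pos: [0.5233, 0.0275, 0.1545]
tool_rot: [-0.001, 0.883, 0.469, -0.002]
contact_force: [0.3, 0.1, -0.3]
gripper_width: 0.703
grasp_force: 0.0
```

```bash
python3 go.py .438 .321 .15 113.4; python3 -c "from h import *;print(state()['joint_pos'])"
```

```text
t 22.85 pos [0.5233 0.0275 0.1545] w 0.703 gf 0.0 F [ 0.3  0.1 -0.3]
cm [ 19.56 -23.49   0.49] rot [-0.004 -0.    -1.002]
[-8.96353695e-02 -1.13666079e-01  1.93108507e+00  8.72932948e-05
  1.32793318e+00  5.04165682e-01]
```

Call:
send_rows:
  steps:
    - {"translation":[2.5,-3,0],"delta_rot":[0,0,-0.13],"jaw":6}
    - {"translation":[5.3,-6.3,0],"delta_rot":[0,0,-0.26],"jaw":6}
    - {"translation":[8,-9.6,0],"delta_rot":[0,0,-0.39],"jaw":6}
    - {"translation":[10.8,-13,0],"delta_rot":[0,0,-0.52],"jaw":6}
    - {"translation":[13.5,-16.3,0],"delta_rot":[0,0,-0.66],"jaw":6}
    - {"translation":[16.3,-19.6,0],"delta_rot":[0,0,-0.8],"jaw":6}
    - {"translation":[18.5,-22.3,0],"delta_rot":[0,0,-0.93],"jaw":6}
    - {"translation":[19.5,-23.4,0],"delta_rot":[0,0,-1.0],"jaw":6}

```text
time: 23.65
tool_pos: [0.4397, 0.3209, 0.1545]
tool_rot: [-0.001, 0.549, 0.836, -0.002]
contact_force: [0.3, -0.5, 0.3]
gripper_width: 0.703
grasp_force: 0.0
```

Call:
send_rows:
  steps:
    - {"translation":[0,0,0],"delta_rot":[0,0,0],"jaw":6}
    - {"translation":[0,0,0.5],"delta_rot":[0,0,0],"jaw":6}
    - {"translation":[0,0,2],"delta_rot":[0,0,0],"jaw":6}
    - {"translation":[0,0,3],"delta_rot":[0,0,0],"jaw":6}
    - {"translation":[0,0,3],"delta_rot":[0,0,0],"jaw":6}
    - {"translation":[0,0,3],"delta_rot":[0,0,0],"jaw":6}
    - {"translation":[0,0,3],"delta_rot":[0,0,0],"jaw":6}
    - {"translation":[0,0,3],"delta_rot":[0,0,0],"jaw":6}

```text
time: 24.45
tool_pos: [0.4425, 0.319, 0.1275]
tool_rot: [0.0, 0.552, 0.834, 0.001]
contact_force: [0.1, -0.5, 0.1]
gripper_width: 0.703
grasp_force: 0.0
```

```bash
python3 - <<'E'
from blob import *
f=cam('wrist')
blobs(f,.024,.031,300)
E
python3 go.py .438 .321 .02 113.4
```

```text
px [314. 239.] 5078 z 0.0277 rect [437.7 321.5] [30.1 60.1] 23.1
px [522. 323.] 2431 z 0.0295 rect [599.4 332.4] [136.8  56. ] 22.9
px [608. 412.] 630 z 0.0285 rect [676.4 289.3] [39.4 69. ] 69.3
t 24.5 pos [0.4425 0.319  0.1275] w 0.7 gf 0.0 F [-0.6 -0.3  0. ]
cm [ 0.35 -0.35 10.75] rot [ 0.001 -0.    -0.008]
```

Call:
send_rows:
  steps:
    - {"translation":[0.4,-0.35,1.5],"delta_rot":[0,0,0],"jaw":6}
    - {"translation":[0.4,-0.35,4.5],"delta_rot":[0,0,0],"jaw":6}
    - {"translation":[0.4,-0.35,7.5],"delta_rot":[0,0,0],"jaw":6}
    - {"translation":[0.4,-0.35,9.8],"delta_rot":[0,0,0],"jaw":6}
    - {"translation":[0.4,-0.35,10.7],"delta_rot":[0,0,0],"jaw":6}
    - {"translation":[0.4,-0.35,10.7],"delta_rot":[0,0,0],"jaw":5.3}
    - {"translation":[0.4,-0.35,10.7],"delta_rot":[0,0,0],"jaw":4.5}
    - {"translation":[0.4,-0.35,10.7],"delta_rot":[0,0,0],"jaw":3.7}

```text
time: 25.3
tool_pos: [0.4384, 0.3219, 0.0214]
tool_rot: [0.001, 0.552, 0.834, 0.001]
contact_force: [-0.1, 0.1, -0.1]
gripper_width: 0.43
grasp_force: 0.0
```

Call:
send_rows:
  steps:
    - {"translation":[0,0,0],"delta_rot":[0,0,0],"jaw":3.2}
    - {"translation":[0,0,0],"delta_rot":[0,0,0],"jaw":2.7}
    - {"translation":[0,0,0],"delta_rot":[0,0,0],"jaw":2.3}
    - {"translation":[0,0,0],"delta_rot":[0,0,0],"jaw":2.3}
    - {"translation":[0,0,0],"delta_rot":[0,0,0],"jaw":2.3}
    - {"translation":[0,0,0],"delta_rot":[0,0,0],"jaw":2.3}
    - {"translation":[0,0,0],"delta_rot":[0,0,0],"jaw":2.3}
    - {"translation":[0,0,0],"delta_rot":[0,0,0],"jaw":2.3}

```text
time: 26.1
tool_pos: [0.4385, 0.3219, 0.0215]
tool_rot: [0.001, 0.552, 0.834, 0.001]
contact_force: [-0.5, 0.2, 5.4]
gripper_width: 0.338
grasp_force: 61.2
```

```bash
python3 go.py .5997 .273 .11 85.2
```

```text
t 26.1 pos [0.4385 0.3219 0.0215] w 0.338 gf 61.2 F [-0.5  0.2  5.4]
cm [-10.79  12.96  -8.82] rot [ 0.003 -0.001  0.485]
```

Call:
send_rows:
  steps:
    - {"translation":[0,0,-1],"delta_rot":[0,0,0],"jaw":2.3}
    - {"translation":[0,0,-4],"delta_rot":[0,0,0.05],"jaw":2.3}
    - {"translation":[0,0,-7.5],"delta_rot":[0,0,0.15],"jaw":2.3}
    - {"translation":[-1.5,2,-9],"delta_rot":[0,0,0.25],"jaw":2.3}
    - {"translation":[-4,5,-9],"delta_rot":[0,0,0.36],"jaw":2.3}
    - {"translation":[-6.5,8,-9],"delta_rot":[0,0,0.45],"jaw":2.3}
    - {"translation":[-9,11,-9],"delta_rot":[0,0,0.485],"jaw":2.3}
    - {"translation":[-10.7,12.9,-9],"delta_rot":[0,0,0.485],"jaw":2.3}

```text
time: 26.9
tool_pos: [0.5998, 0.2719, 0.11]
tool_rot: [0.0, 0.737, 0.676, 0.0]
contact_force: [0.0, 0.8, -1.3]
gripper_width: 0.336
grasp_force: 60.3
```

```bash
python3 - <<'E'
from blob import *
for i in range(4): f=cam('wrist')
cv2.imwrite('pics/w11.png',f['pixels'])
print('rim/spec');blobs(f,.026,.036,300);print('held');blobs(f,.09,.13,300)
t=cam('top');print('top');blobs(t,.026,.037,60);cv2.imwrite('pics/t1.png',t['pixels'])
E
python3 go.py .5997 .273 .0255 85.2
```

```text
rim/spec
px [390. 233.] 15680 z 0.0302 rect [620.9 274.5] [130.9 164.9] 84.9
px [318. 431.] 639 z 0.0296 rect [593.8 149.1] [30.1 56.9] 88.4
held
px [320. 337.] 18671 z 0.1158 rect [598.2 272.3] [61.1 56.4] 85.6
top
px [376.  32.] 351 z 0.0312 rect [ 950.7 -126.8] [365.   39.7] 84.4
px [246.  32.] 148 z 0.0317 rect [951.3 163.8] [  5.8 163.9] 0.3
px [197.  35.] 68 z 0.0324 rect [946. 284.] [28.9 65.7] 33.5
px [224.  87.] 162 z 0.0316 rect [815.9 214.1] [188.7   6.3] 89.5
px [316.  85.] 74 z 0.0312 rect [817.    6.4] [  4.6 107.8] 0.1
px [416.  85.] 123 z 0.0309 rect [ 816.4 -225.3] [164.3   6. ] 89.2
px [505.  93.] 65 z 0.0318 rect [ 797.3 -432.1] [52.5 24.2] 47.4
px [360. 161.] 588 z 0.0303 rect [652.1 -96.4] [166.7 131.1] 6.5
px [439. 167.] 653 z 0.0304 rect [ 635.3 -269.1] [133.  165.8] 90.0
px [274. 168.] 610 z 0.0303 rect [634.2  96.8] [130.8 166.1] 88.6
px [208. 155.] 520 z 0.0313 rect [626.6 247.7] [ 84.6 153.4] 86.7
px [325. 423.] 76 z 0.0316 rect [ 63.2 -15.3] [94.9 18.6] 76.8
t 27.15 pos [0.5968 0.2731 0.1093] w 0.336 gf 60.3 F [ 0.5 -0.3 -0.4]
cm [0.02 0.31 8.38] rot [-0.002  0.    -0.   ]
```

View pics/w11.png

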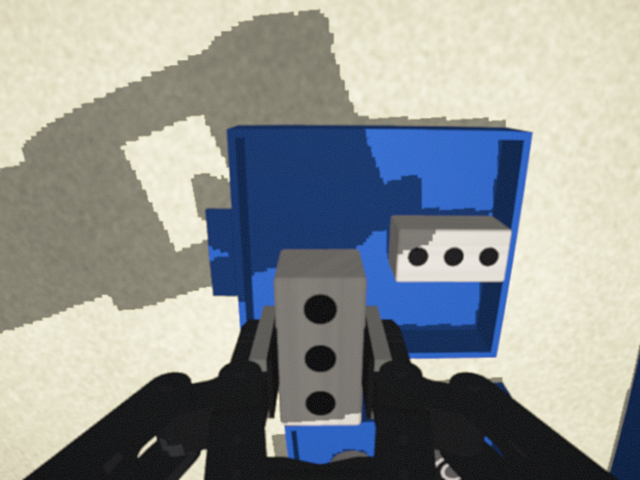

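The held block is over the near half of its bin, with the specimen at (450,256). It is well placed, so I'll lower it.

Call:
send_rows:
  steps:
    - {"translation":[0.2,0.1,0.5],"delta_rot":[0,0,0],"jaw":2.3}
    - {"translation":[0.2,0.1,2],"delta_rot":[0,0,0],"jaw":2.3}
    - {"translation":[0.2,0.1,4],"delta_rot":[0,0,0],"jaw":2.3}
    - {"translation":[0.2,0.1,6],"delta_rot":[0,0,0],"jaw":2.3}
    - {"translation":[0.2,0.1,7.2],"delta_rot":[0,0,0],"jaw":2.3}
    - {"translation":[0.2,0.1,7.7],"delta_rot":[0,0,0],"jaw":2.3}
    - {"translation":[0.2,0.1,7.9],"delta_rot":[0,0,0],"jaw":2.3}
    - {"translation":[0.2,0.1,8],"delta_rot":[0,0,0],"jaw":2.3}

```text
time: 27.95
tool_pos: [0.5994, 0.2752, 0.0304]
tool_rot: [0.0, 0.736, 0.677, 0.001]
contact_force: [-0.6, -0.4, -1.4]
gripper_width: 0.337
grasp_force: 60.3
```

```bash
python3 go.py .598 .275 .0255 85.2;  python3 - <<'E'
from blob import *
f=cam('wrist'); print(bydepth(f,[(320,280),(345,340),(297,340)])); f['pixels']; blobs(f,.031,.042,300)
E
```

```text
t 27.95 pos [0.5994 0.2752 0.0304] w 0.337 gf 60.3 F [-0.6 -0.4 -1.4]
cm [-0.03 -0.14  0.49] rot [ 0.001 -0.    -0.   ]
[[0.6014277  0.30420882 0.0368753 ]
 [0.60792943 0.28107844 0.03609512]
 [0.59162402 0.28132225 0.03430944]]
px [320. 345.] 14706 z 0.0366 rect [598.9 275.3] [61.2 56.2] 83.7
px [513. 342.] 10176 z 0.0318 rect [668.2 270.8] [30.6 60.8] 84.7
```

Call:
send_rows:
  steps:
    - {"translation":[0,0,0.15],"delta_rot":[0,0,0],"jaw":2.3}
    - {"translation":[0,0,0.3],"delta_rot":[0,0,0],"jaw":2.3}
    - {"translation":[0,0,0.4],"delta_rot":[0,0,0],"jaw":2.3}
    - {"translation":[0,0,0.5],"delta_rot":[0,0,0],"jaw":2.3}
    - {"translation":[0,0,0.55],"delta_rot":[0,0,0],"jaw":2.3}
    - {"translation":[0,0,0.55],"delta_rot":[0,0,0],"jaw":2.3}
    - {"translation":[0,0,0.55],"delta_rot":[0,0,0],"jaw":2.3}
    - {"translation":[0,0,0.55],"delta_rot":[0,0,0],"jaw":2.3}

```text
time: 28.8
tool_pos: [0.5992, 0.275, 0.0255]
tool_rot: [0.0, 0.736, 0.677, -0.0]
contact_force: [-3.8, -0.7, 4.8]
gripper_width: 0.336
grasp_force: 61.1
```

```bash
python3 go.py .598 .275 .0255 85.2;  python3 - <<'E'
from blob import *
f=cam('wrist'); blobs(f,.027,.042,300)
E
```

```text
t 28.8 pos [0.5992 0.275  0.0255] w 0.336 gf 61.1 F [-3.8 -0.7  4.8]
cm [-0.01 -0.12  0.  ] rot [-0.  0. -0.]
px [423. 288.] 29402 z 0.0302 rect [622.1 283.8] [113.  165.1] 84.6
px [320. 346.] 15374 z 0.0318 rect [598.9 274.9] [61.2 56.3] 85.3
```

On the floor. Opening slightly, then retreating straight up.

Call:
send_rows:
  steps:
    - {"translation":[0,0,0],"delta_rot":[0,0,0],"jaw":2.8}
    - {"translation":[0,0,0],"delta_rot":[0,0,0],"jaw":3.2}
    - {"translation":[0,0,0],"delta_rot":[0,0,0],"jaw":3.6}
    - {"translation":[0,0,0],"delta_rot":[0,0,0],"jaw":3.9}
    - {"translation":[0,0,0],"delta_rot":[0,0,0],"jaw":3.9}
    - {"translation":[0,0,-0.5],"delta_rot":[0,0,0],"jaw":3.9}
    - {"translation":[0,0,-1.5],"delta_rot":[0,0,0],"jaw":3.9}
    - {"translation":[0,0,-3],"delta_rot":[0,0,0],"jaw":3.9}

```text
time: 29.65
tool_pos: [0.5985, 0.2748, 0.0546]
tool_rot: [-0.0, 0.736, 0.677, -0.001]
contact_force: [0.2, -0.0, -0.6]
gripper_width: 0.454
grasp_force: 0.0
```

Call:
send_rows:
  steps:
    - {"translation":[0,0,-2],"delta_rot":[0,0,0],"jaw":3.9}
    - {"translation":[0,0,-5],"delta_rot":[0,0,0],"jaw":3.9}
    - {"translation":[0,0,-9],"delta_rot":[0,0,0],"jaw":3.9}
    - {"translation":[4,-6,-13],"delta_rot":[0,0,0],"jaw":3.9}
    - {"translation":[7,-10,-15],"delta_rot":[0,0,0],"jaw":3.9}
    - {"translation":[10,-13,-16],"delta_rot":[0,0,0],"jaw":3.9}
    - {"translation":[12,-14,-16],"delta_rot":[0,0,0],"jaw":3.9}
    - {"translation":[12,-14,-16],"delta_rot":[0,0,0],"jaw":3.9}

```text
time: 30.45
tool_pos: [0.4672, 0.4109, 0.2189]
tool_rot: [-0.0, 0.734, 0.679, 0.003]
contact_force: [0.2, 0.3, -0.9]
gripper_width: 0.462
grasp_force: 0.0
```

```bash
python3 go.py; python3 - <<'E'
from blob import *
f=cam('scene');cv2.imwrite('pics/end.png',f['pixels']);blobs(f,.031,.06,60)
E
```

```text
t 30.45 pos [0.4672 0.4109 0.2189] w 0.462 gf 0.0 F [ 0.2  0.3 -0.9]
px [418.   5.] 133 z 0.0547 rect [-390.3 -408.1] [119.2  17.1] 88.2
px [ 92. 103.] 1027 z 0.0482 rect [ 502.1 -629.6] [161.3 106.8] 73.9
px [ 97. 140.] 1643 z 0.0469 rect [ 567.6 -530.4] [ 54.7 234. ] 78.1
px [455. 141.] 842 z 0.0453 rect [34.  16.3] [ 74.6 142. ] 26.2
px [207. 159.] 435 z 0.0405 rect [ 429.4 -314. ] [58.7 53.1] 42.3
px [ 12. 209.] 349 z 0.0463 rect [ 772.7 -441.2] [20.5 50.6] 72.6
px [147. 214.] 358 z 0.0382 rect [ 610.5 -265.2] [39.6 40.6] 57.0
px [ 20. 226.] 440 z 0.0459 rect [ 783.  -398.4] [33.2 63.7] 82.9
px [112. 234.] 376 z 0.0377 rect [ 682.3 -265.5] [36.8 39.5] 69.2
px [336. 257.] 150 z 0.0367 rect [449.6  54.7] [30.2 25.7] 41.4
px [ 72. 331.] 2255 z 0.0469 rect [851.7 -45.9] [ 67.8 526.3] 0.4
px [ 14. 336.] 627 z 0.0384 rect [ 899.6 -191.5] [55.3 42.6] 60.4
px [ 58. 346.] 349 z 0.0457 rect [ 865.6 -119.9] [19.1 36.3] 82.4
px [ 52. 387.] 1001 z 0.0519 rect [904.7 -64.2] [44.8 43. ] 80.5
px [104. 400.] 978 z 0.0387 rect [864.8   1.2] [54.7 54. ] 19.5
px [374. 394.] 91 z 0.0316 rect [599.2 265.2] [23.1 28.1] 89.3
px [388. 406.] 167 z 0.0317 rect [600.8 289.3] [30.1 28.4] 85.4
px [344. 432.] 333 z 0.0318 rect [668.6 271. ] [28.6 59.6] 87.7
px [353. 430.] 61 z 0.0317 rect [660.9 277.3] [15.8 15.6] 72.4
px [108. 457.] 363 z 0.046 rect [905.6  75.5] [17.5 36. ] 83.4
px [160. 461.] 1048 z 0.0528 rect [864.4 130.9] [43.3 43.1] 15.4
```

View pics/end.png

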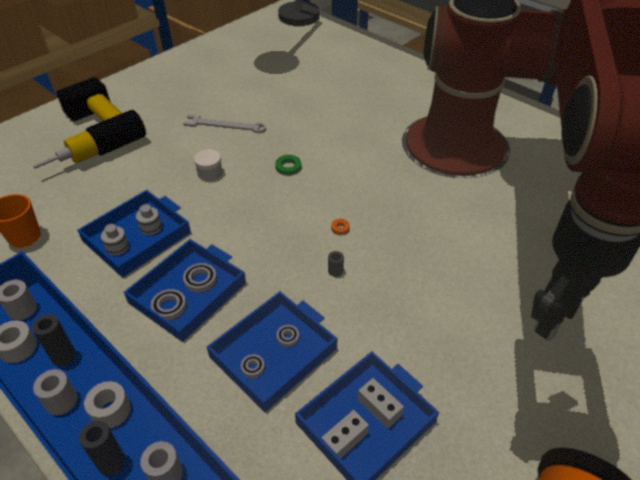

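Each of the four parts sits beside its matching specimen: piston (147,218), large bearing (200,278), small bearing (288,335), block (380,401). The socket (336,263) and tin (208,164) are where they began.

```bash
python3 -c "from plant import *;print(job_done())"
```

```text
the job is handed in; nothing more can be done
None
```

All four parts are in their matching bins, set down on the floor beside the specimens, with the socket and the tin where they began; the job was handed in at about 30 s, and the hand-in returned no verdict.

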